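# Fish the sample pot out of the soaking jar

### The job

The steel sample pot lies at the bottom of the tall narrow glass jar, too deep for fingers: take the hooked picker off its stand, hook the pot by its wire bail, lift it out of the jar and stand it gently, upright, near the middle of the white ceramic tray. Unhook the picker and hang it back in the fork of its stand. Never touch the pot with the fingers, feel your way with the hook (the picker's length is not known) without pressing or knocking hard on the glass, the pot or the tray, and leave everything else on the bench undisturbed.

Things in the scene. Friction and masses are not known exactly. Their poses are not given: they have to be found in the camera images.
- jar: Clear glass cylinder jar, upright and fixed to the bench, 120 mm tall, inner diameter 56 mm, outer diameter 64 mm, with a foot 88 mm across and 8.5 mm high. Origin: centre of its underside; z up. The inner floor is 8 mm above the origin, the open rim 120 mm.
- pot: Closed dark steel sample pot (loose, 100 to 170 g) standing in the jar, up to 5 mm off its axis: a flat-lidded disc 42 mm in diameter and 16 mm high, with a rigid bail of 4 mm wire above. Origin: centre of its underside; z up. Bail in the pot's y-z plane: uprights at y = -15 and 15 mm up to z = 26 mm, then sloping to a peak at y = 0, z = 36 mm (underside) to 40 mm (top).
- pot_eye (a point): Middle of the bail's window, on the pot's axis 26 mm above its underside; axes as the pot. At the peak the window is free from the lid (10 mm below this point) to the wire (10 mm above it), and open along the pot's x, so the hook can enter from either side.
- stand: Fixed stand: dark base plate 150 x 110 x 12 mm, a thin column (14 mm thick, 36 mm from the rest point towards the stand's +x), and on top a level aluminium fork plate 8 mm thick, upper face 190 mm above the bench. Origin: on the bench under the rest point; z up.
- stand_rest (a point): Rest point of the picker's collar: upper face of the fork, in the notch. Axes as the stand. The notch is 14 mm wide, runs along the stand's x, is open towards -x (the tines end 42 mm from this point) and ends 20 mm from it towards +x.
- picker: Long-reach picker (loose, 160 g), hanging upright in the fork by its collar. Origin: centre of the collar's underside; z up. Collar 32 mm across, z = 0 to 6 mm; below it a sleeve (10 mm thick, to z = -50 mm), then a steel shaft (8, lower 6 mm thick) stuck at an unknown length: its lowest point is 120 to 160 mm below the origin, different each time, not reported.
- picker_grip (a point): Middle of the black handle, 31 mm above the picker's origin, axes as the picker: 24 x 24 mm, 50 mm tall, faces square to x and y. At the shaft's foot a 6 mm thick prong points along the picker's +x, rising: its end reaches 12 mm out from the shaft's axis and 12 mm above the lowest point. A hooked wire lies in the crook, 6 mm up. The foot springs in by up to 4 mm when pressed (1 N, then 2.5 N/mm), then is solid.
- tray: Square white ceramic tray, fixed, 120 x 120 mm outside, 15 mm high, walls 4 mm. Origin: centre of its underside.
- tray_in (a point): Centre of the tray's inner floor (4 to 5 mm above the bench); z up.
- beaker: Bystander: empty glass beaker 68 mm across, 90 mm high.
- lamp: Bystander: low glass spirit lamp 80 mm across, 92 mm high.
- reagent: Bystander: amber bottle 48 mm across, 100 mm high.
- driver: Bystander: screwdriver with red handle, lying.
- vial: Bystander: small glass vial 28 mm across, 55 mm high.
- stopper: Bystander: cork stopper 26 mm across, 24 mm high.
- scissors: Bystander: scissors with black loops, lying.
Mind the look-alikes: they are no part of the job. Of the things that look like the tray, the smaller one is meant. There is more than one size of the picker; the one meant has the size given above.

How it is judged:
By the outcome, as a careful person would: the job done as asked, in the order asked, and still so for the second after the job is handed in, with the robot touching nothing.
It also fails if it takes over 72 s, if anything falls off the work surface, if the arm or the gripper's body presses on something with over 40 N, if the wrist force passes 120 N, or if a joint passes its speed limit or range.

### The arm

A 6-joint arm with a two-finger parallel gripper is mounted at the origin on the work surface. World frame = base frame: x ahead of the robot, y to its left, z up, the work surface at z = 0. Lengths are in m, angles in degrees, forces in N, time in s.
With the tool pointing down it reaches from about 0.4 to 0.825 m from the base axis. Payload 7 kg.
Tool frame: the origin (TCP) lies between the finger pads; the fingertips stand 19 mm ahead of it and the grasp point (between the pads) is the TCP (r.finger_overhang is the distance from the TCP to the fingertips, in m); z points along the fingers, y is the direction in which the jaws open and shut (so a half turn about z gives the same grasp; the last joint's range is limited). The gripper opens to 88 mm and grips with 3 to 60 N. Pads are 19 mm wide; open, the fingers measure 130 mm over their backs; the gripper's body (78 mm by 193 mm) begins 47 mm behind the grasp point.
Start: joints at [16.507, 20.546, 0.682, 0, -70.136, -16.507], TCP at [0.675, -0, 0.246] pointing down, gripper open.
Joint ranges: [-176.03, 176.03], [-82.01, 121.73], [-58.28, 71.71], [-173.87, 95.51], [-174.79, -0.11], [-173.66, 173.66]. Speed limits (degrees/s): [136.94, 136.94, 172.46, 180, 180, 180].

### API

Orientations are given as [roll, pitch, yaw] about the fixed x, y, z axes, in that order (R = Rz(yaw) Ry(pitch) Rx(roll)).
In Python, from plant import r, optics gives the robot as it stands. The module is installed in compiled form; this text tells all that it offers.
- The arm moves only by the tool step_arm, never from a script. Its argument "increments" is a list of rows, each an object of numbers: "tx", "ty", "tz": the shift along the world's x, y, z in mm; "ax", "ay", "az": the turn, a rotation vector about the world's x, y, z in degrees; "claw": the gripper command: -1 is shut, 1 is fully open, values between are in proportion. In form: [{"tx": .., "ty": .., "tz": .., "ax": .., "ay": .., "az": .., "claw": ..}, ...]. A call has 1 to 12 rows; each row shifts and turns the commanded pose from where the row before left it; what a row does not reach is not made up. A row lasts 1/10 s, in which the tool goes at most 50 mm and 8.59 degrees, less where a joint would pass 70% of its speed; a pose out of reach is approached as far as the arm can. A call with a gripper value outside its range is refused whole. The fingers move at their own pace and stop on an object; "newtons" is the grip in N (left out, the last holds). Time passes only in rows, so rows that do not move let the fingers close. It gives the time, the measured TCP pose, the force and the opening at its end, in the units of the state.
- r.get_state(): the state, without advancing time (a new reading comes with each control period).
- optics.capture(name): name is "scene" or "side" or "wrist"; returns a dict with "image" (384x512x3 uint8, blue, green, red), "depth" (384x512 float32, m along the optical axis (not along the pixel's ray), 0 where there is no reading), "fx", "fy", "cx", "cy" (pixels), "R" (3x3) and "t" (3): a world point X has camera coordinates R X + t. Camera axes: x right, y down, z forward; pixel columns grow to the right and rows downward; lengths in m; the calibration is good to about 2 mm. A picture is of the moment at which its call begins.
- r.close_job(): hands the job in, once; it reports no verdict.
The state is a dict: "time_s": time; "joints": joint angles; "qd": joint speeds; "joint_torque": joint torques, N m; "tcp_pos": TCP position; "eef_rot": TCP orientation; "contact_force": force on the tool from outside, world axes, zero at the start; "moment": the same for the moment, N m; "gripper_width": finger opening in m.
Only numpy, scipy, OpenCV 4.12 (cv2) and the standard library are available. Lean on these libraries where they do the work, as an engineer would, in place of code of your own. Each camera call takes 0.05 s, during which the arm holds its last target. There are 200 camera calls.

## Working session

There is one attempt and no reset: what is moved stays moved. The work goes in short steps, Python scripts to look and compute and a tool call to move; the robot and the scene stay as the last step left them, time stands still between calls to the robot, and variables do not carry over. Pictures are saved under pics/ and viewed, about 8 in all and at most 12, crops included, and the job is handed in when it is done.

Besides the shell and the picture viewer there is one more tool, called as name(argument=value, ...) on one line, values as JSON. step_arm: Moves the arm, as the interface text tells. Its arguments: {"type":"object","properties":{"increments":{"type":"array","items":{"type":"object","properties":{"tx":{"type":"number"},"ty":{"type":"number"},"tz":{"type":"number"},"ax":{"type":"number"},"ay":{"type":"number"},"az":{"type":"number"},"claw":{"type":"number"}}}},"newtons":{"type":"number"}},"required":["increments"]}

```bash
mkdir -p pics; cat > h.py <<'E'
import numpy as np, cv2
from plant import r, optics
def cap(n,save=None):
    c=optics.capture(n)
    if save: cv2.imwrite('pics/'+save+'.png',c['image']); np.savez('pics/'+save+'.npz',**c)
    return c
def load(s): return dict(np.load('pics/'+s+'.npz'))
def pts(c):
    v,u=np.mgrid[0:384,0:512]; d=c['depth']
    P=np.stack([(u-c['cx'])/c['fx']*d,(v-c['cy'])/c['fy']*d,d],-1)
    return (P-c['t'])@c['R']
def ray(c,u,v):
    d=c['R'].T@np.array([(u-c['cx'])/c['fx'],(v-c['cy'])/c['fy'],1]); return -c['R'].T@c['t'],d
def onz(c,u,v,z):
    o,d=ray(c,u,v); return o+d*(z-o[2])/d[2]
def tri(c1,p1,c2,p2):
    o1,d1=ray(c1,*p1);o2,d2=ray(c2,*p2)
    A=np.stack([d1,-d2],1);s=np.linalg.lstsq(A,o2-o1,rcond=None)[0]
    a=o1+s[0]*d1;b=o2+s[1]*d2
    return (a+b)/2,np.linalg.norm(a-b)
def proj(c,X):
    p=c['R']@np.array(X)+c['t']; return p[0]/p[2]*c['fx']+c['cx'],p[1]/p[2]*c['fy']+c['cy']
E
python3 - <<'E'
from h import *
a=cap('scene','s0');b=cap('side','d0');w=cap('wrist','w0')
for c in (a,b,w): print(c['fx'],c['cx'],c['cy'],-c['R'].T@c['t'],c['R'][2])
print(r.get_state())
im=np.vstack([np.hstack([a['image'],b['image']])]); 
cv2.imwrite('pics/m0.png',cv2.resize(a['image'],(800,600)))
cv2.imwrite('pics/m1.png',cv2.resize(b['image'],(800,600)))
E
```

```text
444.6996240617251 262.03566885198165 193.91104270507256 [0.89100376 0.72075999 1.17172077] [-0.31462126 -0.50366779 -0.80456959]
491.76695465679126 258.7187901703487 198.10190624810687 [-0.13842044 -0.72986256  1.12927648] [ 0.43372803  0.57757399 -0.6915839 ]
274.15340778278863 250.70619804294594 188.05540862738448 [ 0.67527287 -0.06861402  0.38436914] [ 1.67719591e-04  2.55590168e-01 -9.66785208e-01]
{'time_s': 0.15, 'joints': array([ 1.65031527e+01,  2.05815940e+01,  6.45556384e-01, -1.33222283e-02,
       -7.01332824e+01, -1.65082040e+01]), 'qd': array([ 0.0233183 , -0.06518936,  0.21808123,  0.09357291,  0.06480839,
        0.02146957]), 'joint_torque': array([ 1.39394037e-04, -5.83274567e+01,  2.93289685e+01,  7.00122759e+00,
        8.75052094e-03, -9.76538854e-05]), 'tcp_pos': array([ 6.74669825e-01, -7.22799159e-05,  2.44844622e-01]), 'eef_rot': array([ 1.79929978e+02, -7.68996563e-03, -9.00095815e+01]), 'contact_force': array([-0.08094314, -0.33927531, -0.62002964]), 'moment': array([-0.03496404, -0.07309881, -0.01299916]), 'gripper_width': 0.08765783444589882}
```

View pics/m0.png

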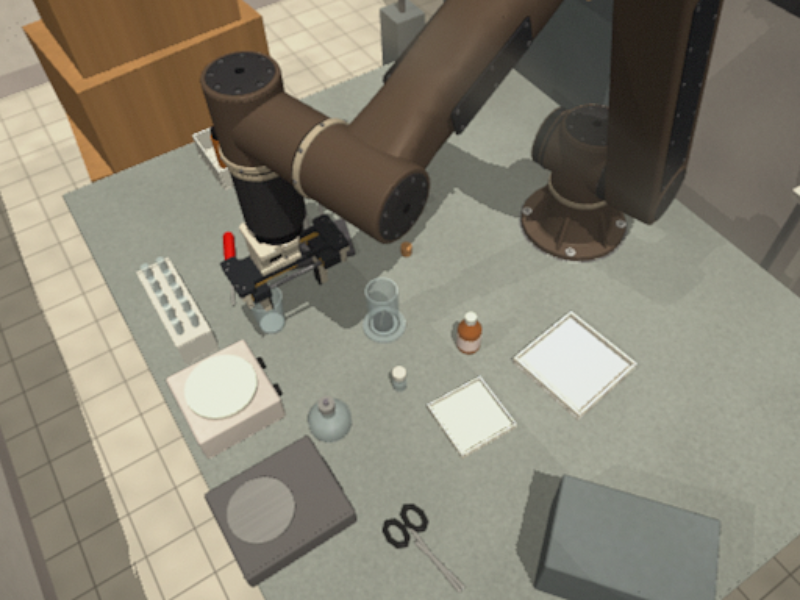

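View pics/m1.png

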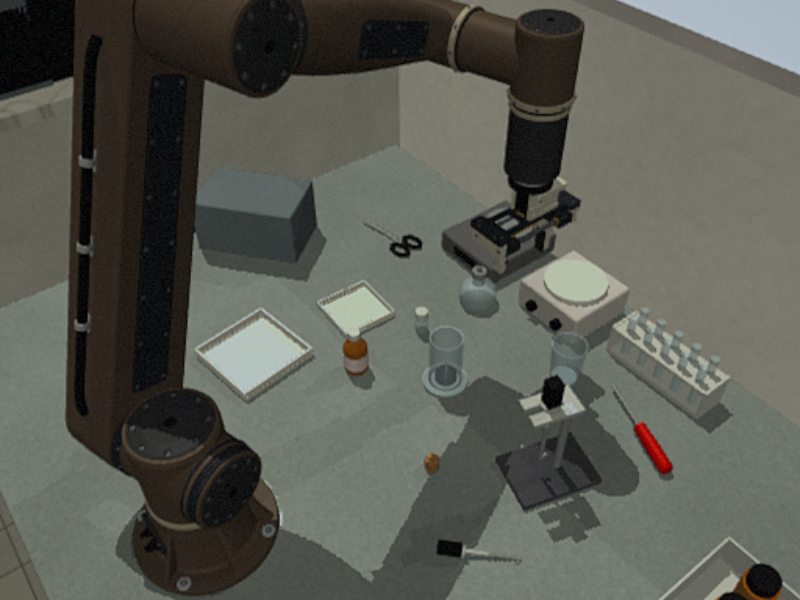

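The scene view (800x600) shows the jar at (383,310), the small tray at (472,415), the large look-alike tray at (575,362), the reagent at (469,333) and the vial at (399,377). The side view shows the stand with the hanging picker, black handle at (553,392). A second, shorter picker lies at (480,552), and I take that as the look-alike. The tray I want is the small one, at (355,307) in the side view.

```bash
python3 - <<'E'
from h import *
d=load('d0');s=load('s0');P=pts(d);k=512/800
def at(n,u,v):
    print(n,P[int(v*k),int(u*k)].round(4))
for n,u,v in [('handle top',553,380),('handle mid',553,392),('fork end',535,404),('fork',575,408),('base L',498,460),('base f',527,506),('base r',600,478),('lying',450,549),('stopper',432,462),('tray',355,307),('vial',421,318)]: at(n,u,v)
# tray: white, low saturation
for c,nm in((s,'s'),(d,'d')):
    im=c['image'];Q=pts(c)
    m=((im.min(2)>185)&(abs(Q[...,2])<.03)).astype(np.uint8)
    m=cv2.morphologyEx(m,cv2.MORPH_CLOSE,np.ones((5,5)))
    for t in cv2.findContours(m,0,2)[0]:
        if cv2.contourArea(t)>300:
            (u,v)=np.array(cv2.minAreaRect(t)[0]); 
            M=cv2.moments(t);u,v=M['m10']/M['m00'],M['m01']/M['m00']
            q=np.array([onz(c,*p[0],.015)[:2] for p in t]).astype(np.float32)
            print(nm,'tray',u,v,onz(c,u,v,.01).round(4),cv2.minAreaRect(q),np.median(Q[m>0][:,2]))
# jar depth points from side & scene
for nm,u,v in [('rim',447,335),('foot',445,382),('in',445,375)]:
    print(nm,onz(d,u*k,v*k,.12 if nm=='rim' else .0).round(4),P[int(v*k),int(u*k)])
for nm,u,v in [('rim',382,290),('foot',384,324)]:
    print(nm,onz(s,u*k,v*k,.12 if nm=='rim' else .0).round(4))
# crop
cv2.imwrite('pics/c0.png',np.hstack([cv2.resize(d['image'][180:360,250:430],(400,400),interpolation=2),cv2.resize(s['image'][170:230,215:275],(400,400),interpolation=2)]))
E
```

```text
handle top [ 0.4985 -0.251   0.2453]
handle mid [ 0.4861 -0.264   0.2409]
fork end [ 0.4823 -0.2391  0.1903]
fork [ 0.5244 -0.2853  0.1919]
base L [ 0.4601 -0.1963  0.0118]
base f [ 0.4372 -0.2939  0.0132]
base r [ 5.83e-01 -3.26e-01 -3.00e-04]
lying [ 0.2815 -0.2819  0.0252]
stopper [ 0.3604 -0.1372  0.0277]
tray [0.4877 0.2788 0.0085]
vial [0.5496 0.133  0.0513]
s tray 301.56470722260195 265.3415356573251 [0.4827 0.2726 0.01  ] ((0.4833143949508667, 0.27291640639305115), (0.1198941096663475, 0.1201246902346611), 87.6407241821289) 0.007347462819231616
s tray 367.9590254706534 231.33313790632528 [0.2468 0.2919 0.01  ] ((0.24740809202194214, 0.29020583629608154), (0.1683977246284485, 0.16803757846355438), 7.882933616638184) 0.007347462819231616
rim [0.5153 0.0111 0.12  ] [0.52779355 0.02567683 0.10208026]
foot [0.5088 0.0039 0.    ] [ 0.48684175 -0.01742425  0.0371913 ]
in [0.5203 0.0177 0.    ] [ 0.4862581  -0.01739156  0.05520201]
rim [0.5063 0.0074 0.12  ]
foot [0.5055 0.0029 0.    ]
```

View pics/c0.png

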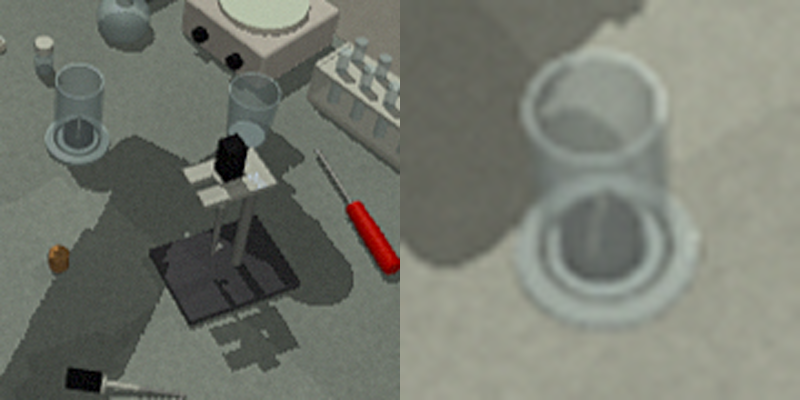

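The crop shows the stand's picker upright in the fork: handle at (232,157), shaft down to (217,250), clear of the base. In the jar the pot's bail appears edge-on, as a line near (600,225). I'll look with the wrist camera over the jar and over the stand.

step_arm(increments=[{"tz": 45}, {"tz": 45, "tx": -20}, {"tz": 45, "tx": -25}, {"tz": 40, "tx": -35}, {"tx": -45}, {"tx": -45}, {}, {}])

```text
$.increments[0]: bad value
```

```bash
python3 - <<'E'
from h import *
c=cap('wrist','w1');print(r.get_state()['tcp_pos'],r.get_state()['eef_rot'],-c['R'].T@c['t'],proj(c,(.507,.003,.12)),proj(c,(.507,.003,.03)))
E
```

```text
[ 6.74727569e-01 -4.11694921e-05  2.44966301e-01] [ 1.79940722e+02 -7.61075257e-03 -9.00057812e+01] [ 0.67530946 -0.06861645  0.38449089] (np.float64(419.24576732206106), np.float64(189.63877953946007)) (np.float64(378.63789054037403), np.float64(171.78539812725487))
```

step_arm(increments=[{"ty": -45}, {"ty": -45}, {"ty": -45}, {"ty": -45}, {"ty": -20}, {}, {}])

```text
$.increments[0]: bad value
```

```bash
python3 - <<'E'
from h import *
c=cap('wrist','w2');print(r.get_state()['tcp_pos'],r.get_state()['eef_rot'],proj(c,(.497,-.255,.24)),proj(c,(.497,-.255,.04)))
a=load('w1')['image']
cv2.imwrite('pics/v2.png',np.hstack([cv2.resize(a,(400,300)),cv2.resize(c['image'],(400,300))]))
u,v=map(int,proj(load('w1'),(.507,.003,.06)));print(u,v)
j=cv2.resize(a[max(v-45,0):v+45,u-45:u+45],(400,400),interpolation=2)
u,v=map(int,proj(c,(.497,-.255,.15)));print(u,v)
v0=min(max(v-75,0),384-150)
s=cv2.resize(c['image'][v0:v0+150,u-75:u+75],(400,400),interpolation=2)
cv2.imwrite('pics/v2.png',np.hstack([j,s]))
E
```

```text
[6.74789223e-01 1.59861258e-05 2.45127840e-01] [ 1.79957273e+02 -4.10648339e-03 -8.99988349e+01] (np.float64(781.7601554211863), np.float64(-458.6602740029524)) (np.float64(422.11645829180554), np.float64(-69.66525842445586))
389 176
523 -179
```

View pics/v2.png

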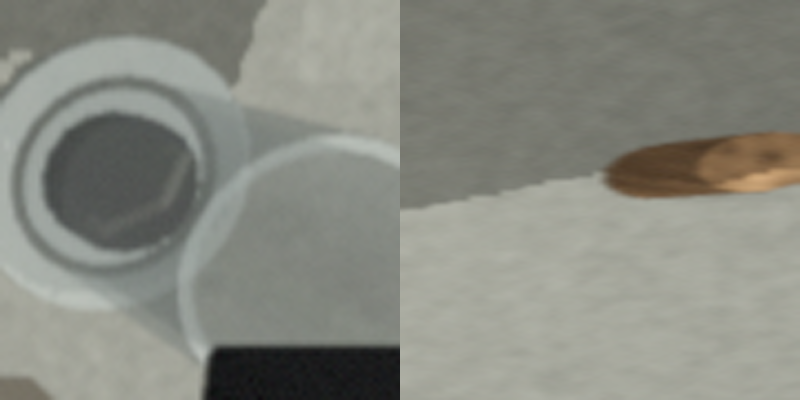

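The move was refused because every field is needed. The picture shows only the jar, off to the side, with the bail visible on the pot as a bent line from (95,225) to (190,155). I'll repeat the move with full rows.

step_arm(increments=[{"tx": 0, "ty": 0, "tz": 45, "ax": 0, "ay": 0, "az": 0, "claw": 1}, {"tx": -20, "ty": 0, "tz": 40, "ax": 0, "ay": 0, "az": 0, "claw": 1}, {"tx": -30, "ty": 0, "tz": 30, "ax": 0, "ay": 0, "az": 0, "claw": 1}, {"tx": -35, "ty": 0, "tz": 30, "ax": 0, "ay": 0, "az": 0, "claw": 1}, {"tx": -40, "ty": 0, "tz": 20, "ax": 0, "ay": 0, "az": 0, "claw": 1}, {"tx": -43, "ty": 0, "tz": 10, "ax": 0, "ay": 0, "az": 0, "claw": 1}, {"tx": 0, "ty": 0, "tz": 0, "ax": 0, "ay": 0, "az": 0, "claw": 1}, {"tx": 0, "ty": 0, "tz": 0, "ax": 0, "ay": 0, "az": 0, "claw": 1}])

```text
time_s: 1.05
tcp_pos: [0.5062, -0.0, 0.4219]
eef_rot: [-179.8, 0.1, -90.0]
contact_force: [0.9, 0.0, 0.1]
gripper_width: 0.0876
```

```bash
python3 - <<'E'
from h import *
c=cap('wrist','w1');print(r.get_state()['tcp_pos'],r.get_state()['eef_rot'],-c['R'].T@c['t'],proj(c,(.507,.003,.12)),proj(c,(.507,.003,.03)))
E
```

```text
[5.06766941e-01 7.47366014e-05 4.20871557e-01] [-1.79948682e+02  3.43191670e-02 -8.99804113e+01] [ 0.50630803 -0.06880281  0.56147314] (np.float64(251.4624293267834), np.float64(160.91913133246334)) (np.float64(251.54319050633964), np.float64(153.43840567413787))
```

step_arm(increments=[{"tx": 0, "ty": -40, "tz": 0, "ax": 0, "ay": 0, "az": 0, "claw": 1}, {"tx": 0, "ty": -45, "tz": 0, "ax": 0, "ay": 0, "az": 0, "claw": 1}, {"tx": 0, "ty": -45, "tz": 0, "ax": 0, "ay": 0, "az": 0, "claw": 1}, {"tx": 0, "ty": -45, "tz": 0, "ax": 0, "ay": 0, "az": 0, "claw": 1}, {"tx": 0, "ty": -40, "tz": 0, "ax": 0, "ay": 0, "az": 0, "claw": 1}, {"tx": 0, "ty": 0, "tz": 0, "ax": 0, "ay": 0, "az": 0, "claw": 1}, {"tx": 0, "ty": 0, "tz": 0, "ax": 0, "ay": 0, "az": 0, "claw": 1}])

```text
time_s: 1.8
tcp_pos: [0.5074, -0.2162, 0.4187]
eef_rot: [179.8, 0.0, -90.2]
contact_force: [-0.4, 0.5, -0.3]
gripper_width: 0.0877
```

```bash
python3 - <<'E'
from h import *
c=cap('wrist','w2');print(r.get_state()['tcp_pos'],r.get_state()['eef_rot'],proj(c,(.497,-.255,.24)),proj(c,(.497,-.255,.04)))
a=load('w1')['image']
u,v=map(int,proj(load('w1'),(.507,.003,.06)));print(u,v)
j=cv2.resize(a[max(v-45,0):v+45,u-45:u+45],(400,400),interpolation=2)
u,v=map(int,proj(c,(.497,-.255,.15)));print(u,v)
v0=min(max(v-75,0),384-150)
s=cv2.resize(c['image'][v0:v0+150,u-75:u+75],(400,400),interpolation=2)
cv2.imwrite('pics/v3.png',np.hstack([j,s]))
E
```

```text
[ 0.50746857 -0.21529303  0.41914098] [ 1.79857809e+02  2.26148408e-02 -9.00772302e+01] (np.float64(260.02412513363186), np.float64(142.20528476288308)) (np.float64(256.2910469065049), np.float64(132.02000936605393))
251 155
257 136
```

View pics/v3.png

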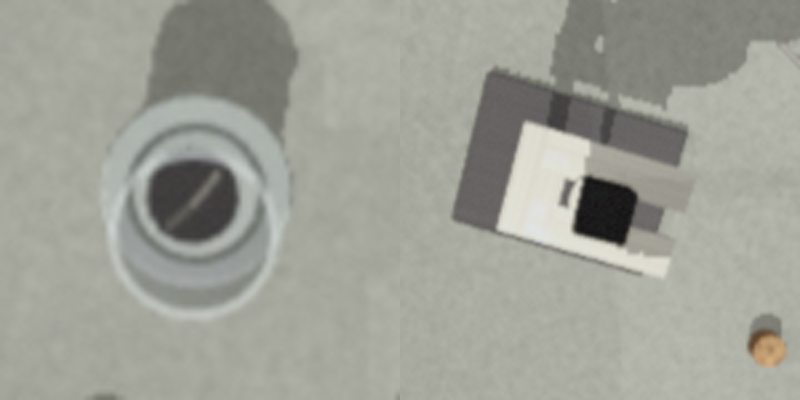

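The left half shows the pot in the jar as a dark disc at (193,200), with the bail as a line from (168,228) to (219,172). The right half shows the handle top at (606,209), the fork opening toward image right (world -x, slightly +y), and the stopper at (768,345). Next I measure these and crop the hook's foot.

```bash
python3 - <<'E'
from h import *
c=load('w2');im=c['image'];Q=pts(c)
roi=np.zeros((384,512),bool);roi[40:230,170:360]=1
g=im.max(2)
m=(roi&(g<35)&(Q[...,2]>.2)).astype(np.uint8)
print('handle depth z',np.percentile(Q[m>0][:,2],[10,50,90]),m.sum())
t=max(cv2.findContours(m,0,1)[0],key=cv2.contourArea)
for z in(.246,):
  q=np.array([onz(c,*p[0],z)[:2] for p in t]).astype(np.float32);print('handle',cv2.minAreaRect(q))
m=(roi&(abs(Q[...,2]-.19)<.008)&(g>100)).astype(np.uint8)
print('fork z',np.median(Q[m>0][:,2]))
t=max(cv2.findContours(m,0,1)[0],key=cv2.contourArea)
q=np.array([onz(c,*p[0],.19)[:2] for p in t]).astype(np.float32);print('fork',cv2.minAreaRect(q),cv2.boxPoints(cv2.minAreaRect(q)))
m=(roi&(abs(Q[...,2]-.012)<.006)&(g<90)).astype(np.uint8)
m=cv2.morphologyEx(m,cv2.MORPH_OPEN,np.ones((3,3)))
t=max(cv2.findContours(m,0,1)[0],key=cv2.contourArea)
q=np.array([onz(c,*p[0],.012)[:2] for p in t]).astype(np.float32);print('base',cv2.minAreaRect(q))
# pot
for nm in('w1','w0'):
  c=load(nm);im=c['image'];g=im.max(2)
  u,v=map(int,proj(c,(.507,.003,.03)))
  roi=np.zeros((384,512),bool);roi[v-24:v+28,u-26:u+26]=1
  m=(roi&(g<(88))).astype(np.uint8);m=cv2.morphologyEx(m,cv2.MORPH_OPEN,np.ones((3,3)))
  t=max(cv2.findContours(m,0,1)[0],key=cv2.contourArea);h=cv2.convexHull(t)
  q=np.array([onz(c,*p[0],.024)[:2] for p in h]).astype(np.float32)
  print(nm,'pot',cv2.minEnclosingCircle(q),cv2.fitEllipse(q) if len(q)>4 else '')
  hm=np.zeros_like(m);cv2.fillConvexPoly(hm,h,1);hm=cv2.erode(hm,np.ones((5,5)))
  b=(hm>0)&(g>np.median(g[hm>0])+14)
  v_,u_=np.nonzero(b);X=np.array([onz(c,x,y,.035)[:2] for x,y in zip(u_,v_)]).astype(np.float32)
  l=cv2.fitLine(X,2,0,.01,.01).ravel();print('bail n',len(X),l,np.degrees(np.arctan2(l[1],l[0])),X.mean(0))
# jar rim & trays check via two views of w1
c=load('w1');cr=c['image']
H=cv2.HoughCircles(cv2.GaussianBlur(cr[...,1],(3,3),0)[110:210,200:300],cv2.HOUGH_GRADIENT,1,3,param1=60,param2=14,minRadius=15,maxRadius=24)
if H is not None:
  for x,y,R in H[0][:6]: print('circ',x+200,y+110,R,onz(c,x+200,y+110,.12).round(4),onz(c,x+200,y+110,.0).round(4),R*(.5615-.12)/274, R*.5615/274)
d=load('d0')
cv2.imwrite('pics/v4.png',cv2.resize(d['image'][240:310,310:400],(720,560),interpolation=2))
print(proj(d,(.495,-.257,.04)))
E
```

```text
handle depth z [0.24559013 0.2471921  0.4146265 ] 592
handle ((0.498799204826355, -0.2584495544433594), (0.021830564364790916, 0.02126997336745262), 75.83335876464844)
fork z 0.19064255764581864
fork ((0.5024989247322083, -0.2576485276222229), (0.054095763713121414, 0.0891227126121521), 73.4849624633789) [[ 0.4520871  -0.2709132 ]
 [ 0.5375331  -0.29624787]
 [ 0.55291075 -0.24438384]
 [ 0.46746475 -0.21904919]]
base ((0.5256662368774414, -0.309322327375412), (0.0225142240524292, 0.013757583685219288), 79.60987854003906)
w1 pot ((0.5119869709014893, 0.004567326977849007), 0.019234349951148033) ((0.5121085047721863, 0.005850357934832573), (0.03465103358030319, 0.03844292461872101), 86.29856872558594)
bail n 32 [0.68947124 0.7243131  0.5106938  0.00426562] 46.41173 [0.5106938  0.00426562]
w0 pot ((0.5181115865707397, 0.0011771470308303833), 0.019366754218935966) ((0.5193111300468445, -0.00028209853917360306), (0.030417270958423615, 0.03885619342327118), 108.77281188964844)Traceback (most recent call last):
  File "<stdin>", line 30, in <module>
cv2.error: OpenCV(4.12.0) /io/opencv/modules/imgproc/src/linefit.cpp:618: error: (-215:Assertion failed) npoints2 >= 0 || npoints3 >= 0 in function 'fitLine'
```

```bash
python3 - <<'E'
from h import *
c=load('w1');cr=c['image']
H=cv2.HoughCircles(cv2.GaussianBlur(cr[...,1],(3,3),0)[110:210,200:300],cv2.HOUGH_GRADIENT,1,3,param1=60,param2=14,minRadius=15,maxRadius=24)
if H is not None:
  for x,y,R in H[0][:6]: print('circ',x+200,y+110,R,onz(c,x+200,y+110,.12).round(4),onz(c,x+200,y+110,.0085).round(4),R*(.5615-.12)/274, R*.5615/274)
d=load('d0')
cv2.imwrite('pics/v4.png',cv2.resize(d['image'][235:305,310:400],(720,560),interpolation=2))
for z in (.03,.05,.07):
  p=proj(d,(.4988,-.2585,z)); print(z,(p[0]-310)*8,(p[1]-235)*8)
E
```

```text
circ 248.5 162.5 16.8 [0.5118 0.0056 0.12  ] [0.5132 0.0244 0.0085] 0.027070072 0.034427736
circ 252.5 148.5 16.6 [ 0.5054 -0.0171  0.12  ] [ 0.5051 -0.004   0.0085] 0.026747812 0.034017883
circ 249.5 159.5 19.0 [0.5102 0.0007 0.12  ] [0.5112 0.0182 0.0085] 0.030614965 0.03893613
circ 246.5 159.5 20.1 [0.515  0.0007 0.12  ] [0.5173 0.0182 0.0085] 0.03238741 0.041190334
circ 249.5 151.5 15.6 [ 0.5102 -0.0123  0.12  ] [0.5112 0.002  0.0085] 0.025136497 0.031968616
circ 252.5 159.5 20.1 [0.5053 0.0007 0.12  ] [0.5051 0.0182 0.0085] 0.03238741 0.041190334
0.03 280.98281551158834 503.5597150309359
0.05 287.795425533418 468.2098103803023
0.07 294.755131106981 432.0966426467012
```

View pics/v4.png

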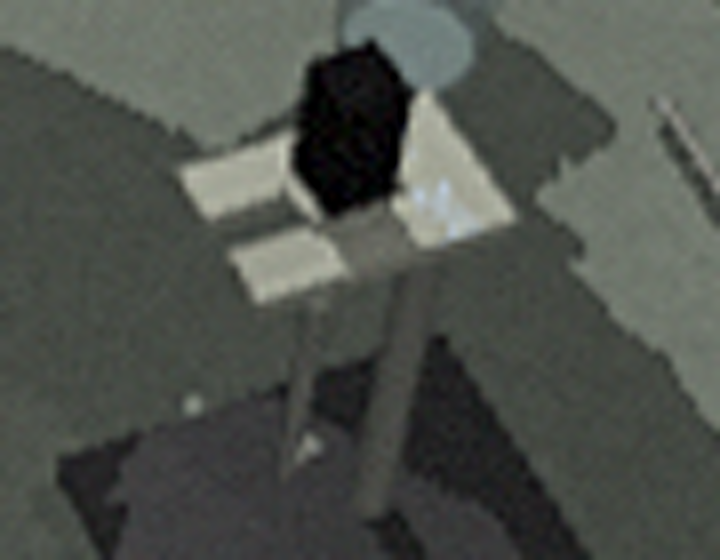

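In the magnified side view the shaft foot is at (287,475), which puts it at z≈0.045. The prong tip at (318,440) points roughly along world +x, away from the opening, so it lies along the stand's +x. The candidates were the hanging picker and the shorter one lying on the bench. The hanging one is the right one. I'll turn to yaw -106 and approach.

step_arm(increments=[{"tx": -4, "ty": -20, "tz": 0, "ax": 0, "ay": 0, "az": -8, "claw": 1}, {"tx": -4, "ty": -23, "tz": 0, "ax": 0, "ay": 0, "az": -8, "claw": 1}, {"tx": 0, "ty": 0, "tz": -40, "ax": 0, "ay": 0, "az": 0, "claw": 1}, {"tx": 0, "ty": 0, "tz": -40, "ax": 0, "ay": 0, "az": 0, "claw": 1}, {"tx": 0, "ty": 0, "tz": -30, "ax": 0, "ay": 0, "az": 0, "claw": 1}, {"tx": 0, "ty": 0, "tz": 0, "ax": 0, "ay": 0, "az": 0, "claw": 1}, {"tx": 0, "ty": 0, "tz": 0, "ax": 0, "ay": 0, "az": 0, "claw": 1}])

```text
time_s: 2.55
tcp_pos: [0.4997, -0.2575, 0.3114]
eef_rot: [180.0, -0.0, -105.9]
contact_force: [1.0, 0.1, 0.5]
gripper_width: 0.0878
```

```bash
python3 - <<'E'
from h import *
c=cap('wrist','w3');s=r.get_state();print(s['tcp_pos'],s['eef_rot'],s['contact_force'])
im=c['image'];Q=pts(c);g=im.max(2)
m=((g<45)&(abs(Q[...,2]-.246)<.006)&(abs(Q[...,0]-.4988)<.03)&(abs(Q[...,1]+.258)<.03)).astype(np.uint8)
t=max(cv2.findContours(m,0,1)[0],key=cv2.contourArea)
print(np.median(Q[m>0],0),m.sum())
q=np.array([onz(c,*p[0],.246)[:2] for p in t]).astype(np.float32);print('handle',cv2.minAreaRect(q))
E
```

```text
[ 0.50014704 -0.25773033  0.31240672] [-1.79882177e+02 -3.50067820e-02 -1.05914494e+02] [ 0.02972889  0.05853504 -0.57878877]
[ 0.49851077 -0.25916133  0.24643893] 785
handle ((0.4985988140106201, -0.25870853662490845), (0.023916510865092278, 0.0214379895478487), 74.10984802246094)
```

step_arm(increments=[{"tx": -1, "ty": -1, "tz": -40, "ax": 0, "ay": 0, "az": 0, "claw": 1}, {"tx": 0, "ty": 0, "tz": -35, "ax": 0, "ay": 0, "az": 0, "claw": 1}, {"tx": 0, "ty": 0, "tz": -14, "ax": 0, "ay": 0, "az": 0, "claw": 0.2}, {"tx": 0, "ty": 0, "tz": 0, "ax": 0, "ay": 0, "az": 0, "claw": -0.2}, {"tx": 0, "ty": 0, "tz": 0, "ax": 0, "ay": 0, "az": 0, "claw": -0.35}, {"tx": 0, "ty": 0, "tz": 0, "ax": 0, "ay": 0, "az": 0, "claw": -1}, {"tx": 0, "ty": 0, "tz": 0, "ax": 0, "ay": 0, "az": 0, "claw": -1}, {"tx": 0, "ty": 0, "tz": 0, "ax": 0, "ay": 0, "az": 0, "claw": -1}], newtons=35)

```text
time_s: 3.4
tcp_pos: [0.4984, -0.2591, 0.2226]
eef_rot: [-179.9, 0.0, -106.0]
contact_force: [0.3, 0.7, 0.7]
gripper_width: 0.0452
```

step_arm(increments=[{"tx": 0, "ty": 0, "tz": 0, "ax": 0, "ay": 0, "az": 0, "claw": -1}, {"tx": 0, "ty": 0, "tz": 0, "ax": 0, "ay": 0, "az": 0, "claw": -1}])

```text
time_s: 3.6
tcp_pos: [0.498, -0.259, 0.2218]
eef_rot: [-180.0, 0.0, -106.0]
contact_force: [-0.6, -0.2, 0.2]
gripper_width: 0.0292
```

step_arm(increments=[{"tx": 0, "ty": 0, "tz": 0, "ax": 0, "ay": 0, "az": 0, "claw": -1}, {"tx": 0, "ty": 0, "tz": 0, "ax": 0, "ay": 0, "az": 0, "claw": -1}, {"tx": 0, "ty": 0, "tz": 0, "ax": 0, "ay": 0, "az": 0, "claw": -1}])

```text
time_s: 3.9
tcp_pos: [0.4979, -0.259, 0.2216]
eef_rot: [180.0, -0.0, -106.0]
contact_force: [-0.6, 1.0, 0.9]
gripper_width: 0.0239
```

step_arm(increments=[{"tx": 0, "ty": 0, "tz": 5, "ax": 0, "ay": 0, "az": 0, "claw": -1}, {"tx": 0, "ty": 0, "tz": 5, "ax": 0, "ay": 0, "az": 0, "claw": -1}, {"tx": 0, "ty": 0, "tz": 0, "ax": 0, "ay": 0, "az": 0, "claw": -1}, {"tx": 0, "ty": 0, "tz": 0, "ax": 0, "ay": 0, "az": 0, "claw": -1}])

```text
time_s: 4.3
tcp_pos: [0.498, -0.259, 0.2317]
eef_rot: [-180.0, 0.0, -106.0]
contact_force: [-0.0, -0.4, -1.8]
gripper_width: 0.0239
```

step_arm(increments=[{"tx": -12, "ty": 3.4, "tz": 0, "ax": 0, "ay": 0, "az": 0, "claw": -1}, {"tx": -20, "ty": 5.7, "tz": 0, "ax": 0, "ay": 0, "az": 0, "claw": -1}, {"tx": -20, "ty": 5.7, "tz": 0, "ax": 0, "ay": 0, "az": 0, "claw": -1}, {"tx": -16, "ty": 4.6, "tz": 0, "ax": 0, "ay": 0, "az": 0, "claw": -1}, {"tx": 0, "ty": 0, "tz": 0, "ax": 0, "ay": 0, "az": 0, "claw": -1}, {"tx": 0, "ty": 0, "tz": 0, "ax": 0, "ay": 0, "az": 0, "claw": -1}])

```text
time_s: 4.9
tcp_pos: [0.4296, -0.2395, 0.2319]
eef_rot: [-180.0, 0.0, -106.0]
contact_force: [1.0, -0.7, -1.3]
gripper_width: 0.0237
```

```bash
python3 - <<'E'
from h import *
d=cap('side','d1');s=cap('scene','s1');w=cap('wrist','w4')
S=r.get_state();print(S['tcp_pos'],S['eef_rot'],S['contact_force'])
p=S['tcp_pos']
def crop(c,x,n,k):
    u,v=map(int,proj(c,x));print(u,v);u=min(max(u,n),512-n);v=min(max(v,n),384-n)
    return cv2.resize(c['image'][v-n:v+n,u-n:u+n],(400,400),interpolation=2)
f=p-[0,0,.165]
cv2.imwrite('pics/v5.png',np.hstack([crop(d,f,30,0),crop(w,f,40,0)]))
E
```

```text
[ 0.4303245  -0.23967466  0.23151946] [-1.79994669e+02 -5.68254543e-04 -1.05999084e+02] [ 0.65672013 -0.08521557 -0.30087598]
322 298
251 177
```

View pics/v5.png

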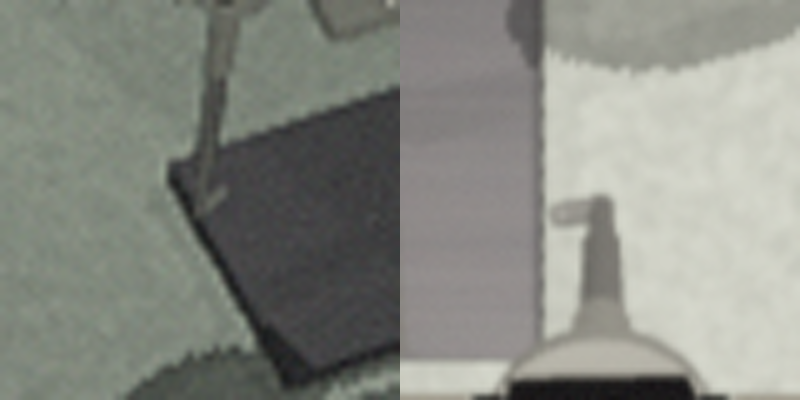

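The side view (left) has the foot at (203,215) with the prong to the upper right. The wrist view (right) has the foot at (602,195) with the prong pointing left, confirming the prong is along the stand's +x. Now the length estimate.

```bash
python3 - <<'E'
from h import *
d=load('d1');w=load('w4');p=np.array([.4300,-.2396,.2317])
for L in (.16,.165,.17,.175,.18,.185):
    f=p-[0,0,L];a=proj(d,f);b=proj(w,f);print(L,np.round([*a,*b],1))
print(tri(d,(322.5,300.2),w,(251.4,176.5)))
# bail peak / ends from wrist w1 refined, plus side+scene after arm moved
for nm in('d1','s1'):
    c=load(nm);u,v=map(int,proj(c,(.510,.004,.03)));print(nm,u,v)
c=load('w1');g=c['image'].max(2);u,v=map(int,proj(c,(.511,.004,.03)))
for z in(.02,.024,.044,.048): print(z,[np.round(proj(c,(x,.004,z)),1) for x in (.507,.511)])
a=[cv2.resize(load(n)['image'][v-25:v+25,u-25:u+25],(400,400),interpolation=2) for n,(u,v) in (('d1',tuple(map(int,proj(load('d1'),(.509,.003,.05))))),('s1',tuple(map(int,proj(load('s1'),(.509,.003,.05))))))]
cv2.imwrite('pics/v6.png',np.hstack(a))
E
```

```text
0.16 [322.5 297.4 251.8 178.6]
0.165 [322.3 298.5 251.8 177.7]
0.17 [322.1 299.6 251.8 176.7]
0.175 [322.  300.8 251.8 175.8]
0.18 [321.8 301.9 251.8 174.9]
0.185 [321.7 303.  251.8 174. ]
(array([ 0.43071756, -0.23984344,  0.05920103]), np.float64(0.0009020709094913862))
d1 285 237
s1 244 202
0.02 [array([251.5, 153.3]), array([249.5, 153.3])]
0.024 [array([251.5, 153.5]), array([249.5, 153.5])]
0.044 [array([251.5, 155. ]), array([249.4, 155. ])]
0.048 [array([251.5, 155.3]), array([249.4, 155.3])]
```

View pics/v6.png

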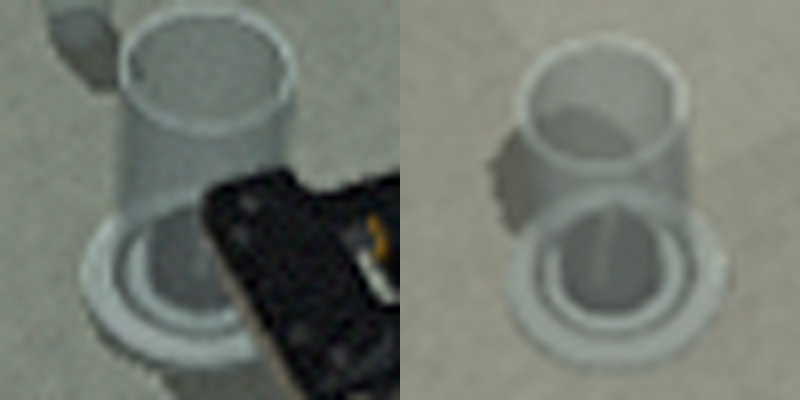

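The side view (left) shows the jar rim centred at (208,70), partly hidden by the gripper. The scene view (right) has the rim at (603,103), the foot at (615,280) and the bail as a near-vertical line at (607,250). I'll carry the picker over the jar, turning the prong to -44°.

step_arm(increments=[{"tx": 0, "ty": 5, "tz": 30, "ax": 0, "ay": 0, "az": 0, "claw": -1}, {"tx": 0, "ty": 10, "tz": 40, "ax": 0, "ay": 0, "az": 0, "claw": -1}, {"tx": 5, "ty": 35, "tz": 25, "ax": 0, "ay": 0, "az": -4, "claw": -1}, {"tx": 10, "ty": 40, "tz": 3, "ax": 0, "ay": 0, "az": -6, "claw": -1}, {"tx": 15, "ty": 40, "tz": 0, "ax": 0, "ay": 0, "az": -6, "claw": -1}, {"tx": 15, "ty": 40, "tz": 0, "ax": 0, "ay": 0, "az": -6, "claw": -1}, {"tx": 12, "ty": 40, "tz": 0, "ax": 0, "ay": 0, "az": -6, "claw": -1}, {"tx": 8, "ty": 30, "tz": 0, "ax": 0, "ay": 0, "az": 0, "claw": -1}, {"tx": 4, "ty": 15, "tz": 0, "ax": 0, "ay": 0, "az": 0, "claw": -1}, {"tx": 0, "ty": 0, "tz": 0, "ax": 0, "ay": 0, "az": 0, "claw": -1}, {"tx": 0, "ty": 0, "tz": 0, "ax": 0, "ay": 0, "az": 0, "claw": -1}])

```text
time_s: 6.15
tcp_pos: [0.499, 0.0152, 0.3292]
eef_rot: [180.0, -0.1, -134.0]
contact_force: [-0.2, -0.2, -1.4]
gripper_width: 0.0239
```

```bash
python3 - <<'E'
from h import *
d=load('d1');s=load('s1')
u,v=map(int,proj(d,(.509,.003,.05)));print('rim d',onz(d,u-25+208/8,v-25+70/8,.12))
u,v=map(int,proj(s,(.509,.003,.05)));print('rim s',onz(s,u-25+203/8,v-25+103/8,.12),'foot s',onz(s,u-25+215/8,v-25+280/8,.004))
w=cap('wrist','w5');S=r.get_state();print(S['tcp_pos'],S['eef_rot'],S['contact_force'])
p=S['tcp_pos'];print('hook',proj(w,p-[0,0,.172]),'pot',proj(w,(.511,.004,.044)))
u,v=map(int,proj(w,(.506,.008,.06)));v=min(max(v,50),334);print(u,v)
cv2.imwrite('pics/v7.png',cv2.resize(w['image'][v-50:v+50,u-50:u+50],(600,600),interpolation=2))
E
```

```text
rim d [0.5091579  0.00405257 0.12      ]
rim s [0.50710589 0.00806892 0.12      ] foot s [0.50781176 0.00768734 0.004     ]
[0.49884631 0.01474743 0.32937559] [ 1.79991655e+02 -3.88085068e-02 -1.34006200e+02] [ 0.1657636   0.4554732  -1.29429335]
hook (np.float64(251.11249244092295), np.float64(175.81235682705847)) pot (np.float64(240.7158513152817), np.float64(160.81097869635616))
244 162
```

View pics/v7.png

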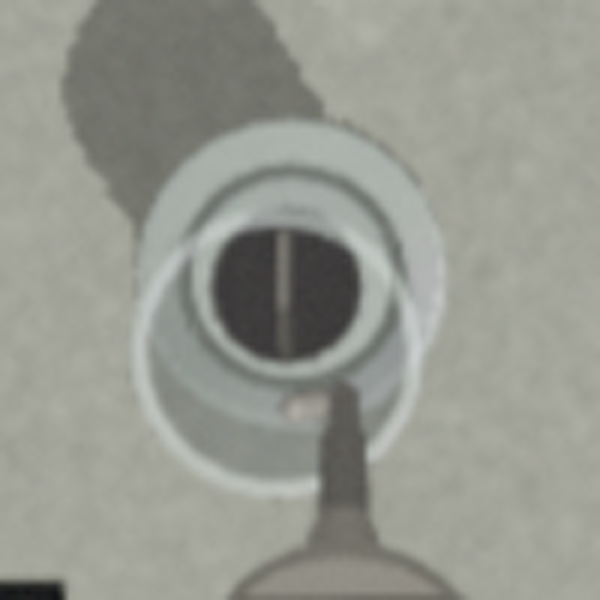

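In the wrist view the bail runs vertically at u≈284, from (282,232) to (286,355). The lid disc is centred at (286,293), the rim circle at (278,355), and the hook foot at (342,383) with its prong at (305,405) pointing left, about 2° off perpendicular. Converting to world positions.

```bash
python3 - <<'E'
from h import *
w=load('w5')
f=lambda x,y,z:onz(w,194+x/6,112+y/6,z)
for n,a in dict(rim=(278,355,.12),foot=(292,272,.0085),lid=(286,293,.024),bailmid=(284,293,.040)).items(): print(n,f(*a).round(4))
im=w['image'][112:212,194:294].astype(int);g=im.max(2)
# lid disc + bail sub-pixel
big=cv2.resize(w['image'][112:212,194:294],(600,600),interpolation=2).max(2)
m=np.zeros((600,600),np.uint8);m[215:375,200:375]=(big[215:375,200:375]<95)
t=cv2.convexHull(max(cv2.findContours(m,0,1)[0],key=cv2.contourArea));e=cv2.fitEllipse(t);print(e,f(*e[0],.024).round(4))
for y in range(235,360,15):
    row=big[y,265:305].astype(float);k=np.clip(row-row.min()-15,0,None);print(y,265+(k*np.arange(40)).sum()/max(k.sum(),1),row.max())
h=np.array([.4988,.0148]);b=f(*e[0],.024)[:2]
print('hook axis seen',f(342,383,.157))
E
```

```text
rim [0.5103 0.0065 0.12  ]
foot [0.5094 0.0053 0.0085]
lid [0.5127 0.0069 0.024 ]
bailmid [0.5109 0.0051 0.04  ]
((285.35174560546875, 291.572998046875), (133.5527801513672, 148.49485778808594), 98.7341079711914) [0.5125 0.0065 0.024 ]
235 283.31976744186045 108.0
250 282.90304182509504 119.0
265 282.7236286919831 118.0
280 282.8179824561403 117.0
295 282.6826722338205 118.0
310 282.7906976744186 99.0
325 283.03007518796994 90.0
340 283.7535211267606 90.0
355 265.0 80.0
hook axis seen [0.49901445 0.01473345 0.157     ]
```

step_arm(increments=[{"tx": -0.2, "ty": 3.3, "tz": 0, "ax": 0, "ay": 0, "az": 0, "claw": -1}, {"tx": 0, "ty": 0, "tz": -20, "ax": 0, "ay": 0, "az": 0, "claw": -1}, {"tx": 0, "ty": 0, "tz": -30, "ax": 0, "ay": 0, "az": 0, "claw": -1}, {"tx": 0, "ty": 0, "tz": -30, "ax": 0, "ay": 0, "az": 0, "claw": -1}, {"tx": 0, "ty": 0, "tz": -20, "ax": 0, "ay": 0, "az": 0, "claw": -1}, {"tx": 0, "ty": 0, "tz": -10, "ax": 0, "ay": 0, "az": 0, "claw": -1}, {"tx": 0, "ty": 0, "tz": -5, "ax": 0, "ay": 0, "az": 0, "claw": -1}, {"tx": 0, "ty": 0, "tz": 0, "ax": 0, "ay": 0, "az": 0, "claw": -1}, {"tx": 0, "ty": 0, "tz": 0, "ax": 0, "ay": 0, "az": 0, "claw": -1}])

```text
time_s: 7.1
tcp_pos: [0.4994, 0.0187, 0.2156]
eef_rot: [-179.9, 0.1, -134.0]
contact_force: [0.8, -0.5, -0.6]
gripper_width: 0.0241
```

step_arm(increments=[{"tx": 0, "ty": 0, "tz": -3, "ax": 0, "ay": 0, "az": 0, "claw": -1}, {"tx": 0, "ty": 0, "tz": -3, "ax": 0, "ay": 0, "az": 0, "claw": -1}, {"tx": 0, "ty": 0, "tz": 0, "ax": 0, "ay": 0, "az": 0, "claw": -1}, {"tx": 0, "ty": 0, "tz": 0, "ax": 0, "ay": 0, "az": 0, "claw": -1}])

```text
time_s: 7.5
tcp_pos: [0.4988, 0.0187, 0.2086]
eef_rot: [-180.0, -0.0, -134.0]
contact_force: [0.0, -0.6, -1.3]
gripper_width: 0.0237
```

Feeling downward in 1.5 mm steps.

step_arm(increments=[{"tx": 0, "ty": 0, "tz": -2, "ax": 0, "ay": 0, "az": 0, "claw": -1}, {"tx": 0, "ty": 0, "tz": -2, "ax": 0, "ay": 0, "az": 0, "claw": -1}, {"tx": 0, "ty": 0, "tz": 0, "ax": 0, "ay": 0, "az": 0, "claw": -1}, {"tx": 0, "ty": 0, "tz": 0, "ax": 0, "ay": 0, "az": 0, "claw": -1}])

```text
time_s: 7.9
tcp_pos: [0.4987, 0.0186, 0.2045]
eef_rot: [180.0, -0.0, -134.0]
contact_force: [-0.2, 0.1, -1.2]
gripper_width: 0.0239
```

step_arm(increments=[{"tx": 0, "ty": 0, "tz": -1.5, "ax": 0, "ay": 0, "az": 0, "claw": -1}, {"tx": 0, "ty": 0, "tz": 0, "ax": 0, "ay": 0, "az": 0, "claw": -1}, {"tx": 0, "ty": 0, "tz": 0, "ax": 0, "ay": 0, "az": 0, "claw": -1}])

```text
time_s: 8.2
tcp_pos: [0.4987, 0.0187, 0.203]
eef_rot: [180.0, -0.0, -134.0]
contact_force: [-0.4, -0.1, -1.3]
gripper_width: 0.0237
```

```bash
python3 - <<'E'
from h import *
for i in range(3):
    optics.capture('side');S=r.get_state();print(S['tcp_pos'].round(4),S['contact_force'].round(2))
E
```

```text
[0.4988 0.0187 0.203 ] [ 0.28  0.32 -1.84]
[0.4988 0.0187 0.2031] [ 1.11  0.31 -1.66]
[0.4988 0.0187 0.2031] [ 0.12 -0.32 -1.71]
```

step_arm(increments=[{"tx": 0, "ty": 0, "tz": -1.5, "ax": 0, "ay": 0, "az": 0, "claw": -1}, {"tx": 0, "ty": 0, "tz": 0, "ax": 0, "ay": 0, "az": 0, "claw": -1}, {"tx": 0, "ty": 0, "tz": 0, "ax": 0, "ay": 0, "az": 0, "claw": -1}])

```text
time_s: 8.65
tcp_pos: [0.4987, 0.0186, 0.2015]
eef_rot: [180.0, -0.0, -134.0]
contact_force: [-0.0, -0.1, -1.2]
gripper_width: 0.0241
```

step_arm(increments=[{"tx": 0, "ty": 0, "tz": -1.5, "ax": 0, "ay": 0, "az": 0, "claw": -1}, {"tx": 0, "ty": 0, "tz": 0, "ax": 0, "ay": 0, "az": 0, "claw": -1}, {"tx": 0, "ty": 0, "tz": 0, "ax": 0, "ay": 0, "az": 0, "claw": -1}])

```text
time_s: 8.95
tcp_pos: [0.4988, 0.0187, 0.2]
eef_rot: [180.0, -0.0, -134.0]
contact_force: [0.1, 0.0, -1.8]
gripper_width: 0.024
```

step_arm(increments=[{"tx": 0, "ty": 0, "tz": -1.5, "ax": 0, "ay": 0, "az": 0, "claw": -1}, {"tx": 0, "ty": 0, "tz": 0, "ax": 0, "ay": 0, "az": 0, "claw": -1}, {"tx": 0, "ty": 0, "tz": 0, "ax": 0, "ay": 0, "az": 0, "claw": -1}])

```text
time_s: 9.25
tcp_pos: [0.4988, 0.0187, 0.1985]
eef_rot: [180.0, -0.0, -134.0]
contact_force: [0.3, 0.4, -1.9]
gripper_width: 0.0239
```

step_arm(increments=[{"tx": 0, "ty": 0, "tz": -1, "ax": 0, "ay": 0, "az": 0, "claw": -1}, {"tx": 0, "ty": 0, "tz": 0, "ax": 0, "ay": 0, "az": 0, "claw": -1}, {"tx": 0, "ty": 0, "tz": 0, "ax": 0, "ay": 0, "az": 0, "claw": -1}])

```text
time_s: 9.55
tcp_pos: [0.4989, 0.0187, 0.1978]
eef_rot: [-180.0, 0.0, -134.0]
contact_force: [0.4, 0.1, -0.1]
gripper_width: 0.0238
```

step_arm(increments=[{"tx": 0, "ty": 0, "tz": -0.7, "ax": 0, "ay": 0, "az": 0, "claw": -1}, {"tx": 0, "ty": 0, "tz": 0, "ax": 0, "ay": 0, "az": 0, "claw": -1}, {"tx": 0, "ty": 0, "tz": 0, "ax": 0, "ay": 0, "az": 0, "claw": -1}])

```text
time_s: 9.85
tcp_pos: [0.499, 0.0187, 0.1971]
eef_rot: [-180.0, 0.0, -134.0]
contact_force: [-0.1, 0.2, 2.3]
gripper_width: 0.0242
```

Lid contact found at TCP z ≈ 0.1983, so the tool length is about 0.174. I'll back off 4.2 mm, then slide the prong under the bail.

step_arm(increments=[{"tx": 0, "ty": 0, "tz": 2.2, "ax": 0, "ay": 0, "az": 0, "claw": -1}, {"tx": 0, "ty": 0, "tz": 2, "ax": 0, "ay": 0, "az": 0, "claw": -1}, {"tx": 1.4, "ty": -1.4, "tz": 0, "ax": 0, "ay": 0, "az": 0, "claw": -1}, {"tx": 1.4, "ty": -1.4, "tz": 0, "ax": 0, "ay": 0, "az": 0, "claw": -1}, {"tx": 1.4, "ty": -1.4, "tz": 0, "ax": 0, "ay": 0, "az": 0, "claw": -1}, {"tx": 0, "ty": 0, "tz": 0, "ax": 0, "ay": 0, "az": 0, "claw": -1}, {"tx": 0, "ty": 0, "tz": 0, "ax": 0, "ay": 0, "az": 0, "claw": -1}])

```text
time_s: 10.55
tcp_pos: [0.5029, 0.0144, 0.2009]
eef_rot: [180.0, -0.0, -134.0]
contact_force: [0.4, 0.4, -2.2]
gripper_width: 0.0241
```

step_arm(increments=[{"tx": 1.4, "ty": -1.4, "tz": 0, "ax": 0, "ay": 0, "az": 0, "claw": -1}, {"tx": 1.4, "ty": -1.4, "tz": 0, "ax": 0, "ay": 0, "az": 0, "claw": -1}, {"tx": 1.4, "ty": -1.4, "tz": 0, "ax": 0, "ay": 0, "az": 0, "claw": -1}, {"tx": 0, "ty": 0, "tz": 0, "ax": 0, "ay": 0, "az": 0, "claw": -1}, {"tx": 0, "ty": 0, "tz": 0, "ax": 0, "ay": 0, "az": 0, "claw": -1}])

```text
time_s: 11.05
tcp_pos: [0.5072, 0.0102, 0.201]
eef_rot: [180.0, -0.0, -134.0]
contact_force: [-0.1, 0.3, -0.6]
gripper_width: 0.0241
```

```bash
python3 - <<'E'
from h import *
w=cap('wrist','w6');S=r.get_state();print(S['tcp_pos'],S['contact_force'])
p=S['tcp_pos'];print(proj(w,p-[0,0,.174]),proj(w,(.512,.006,.046)))
u,v=map(int,proj(w,(.512,.006,.04)));print(u,v);u-=30;v=min(max(v,30),354)
cv2.imwrite('pics/v8.png',cv2.resize(w['image'][v-30:v+30,u:u+60],(600,600),interpolation=2))
E
```

```text
[0.50713817 0.0102399  0.20102131] [ 0.79048424 -0.04037298 -2.09528449]
(np.float64(251.3678315777278), np.float64(175.61147349534494)) (np.float64(245.54418174014756), np.float64(179.56678625169053))
245 178
```

View pics/v8.png

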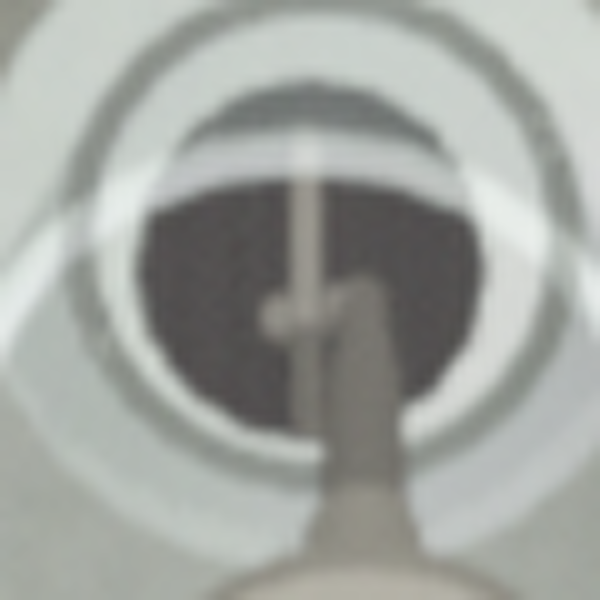

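The wrist view shows the prong under the wire: bail at u≈306, prong tip at (265,315), shaft at (360,300). Bail peak and prong coincide near (306,310). Lifting slowly.

step_arm(increments=[{"tx": 0.7, "ty": -0.7, "tz": 2, "ax": 0, "ay": 0, "az": 0, "claw": -1}, {"tx": 0, "ty": 0, "tz": 2, "ax": 0, "ay": 0, "az": 0, "claw": -1}, {"tx": 0, "ty": 0, "tz": 2, "ax": 0, "ay": 0, "az": 0, "claw": -1}, {"tx": 0, "ty": 0, "tz": 2, "ax": 0, "ay": 0, "az": 0, "claw": -1}, {"tx": 0, "ty": 0, "tz": 2, "ax": 0, "ay": 0, "az": 0, "claw": -1}, {"tx": 0, "ty": 0, "tz": 2, "ax": 0, "ay": 0, "az": 0, "claw": -1}, {"tx": 0, "ty": 0, "tz": 2, "ax": 0, "ay": 0, "az": 0, "claw": -1}, {"tx": 0, "ty": 0, "tz": 2, "ax": 0, "ay": 0, "az": 0, "claw": -1}, {"tx": 0, "ty": 0, "tz": 2, "ax": 0, "ay": 0, "az": 0, "claw": -1}, {"tx": 0, "ty": 0, "tz": 2, "ax": 0, "ay": 0, "az": 0, "claw": -1}, {"tx": 0, "ty": 0, "tz": 0, "ax": 0, "ay": 0, "az": 0, "claw": -1}, {"tx": 0, "ty": 0, "tz": 0, "ax": 0, "ay": 0, "az": 0, "claw": -1}])

```text
time_s: 12.3
tcp_pos: [0.5079, 0.0096, 0.2211]
eef_rot: [180.0, 0.0, -134.0]
contact_force: [-1.0, -0.4, -3.8]
gripper_width: 0.0242
```

```bash
python3 - <<'E'
from h import *
for i in range(4):
    c=optics.capture('wrist');S=r.get_state();print(S['tcp_pos'].round(4),S['contact_force'].round(2))
np.savez('pics/w7.npz',**c);cv2.imwrite('pics/w7.png',c['image'])
E
```

```text
[0.5078 0.0096 0.221 ] [-0.55  0.22 -2.73]
[0.5078 0.0096 0.221 ] [ 0.41  0.59 -2.41]
[0.5078 0.0095 0.2209] [ 0.56 -0.08 -3.28]
[0.5078 0.0096 0.221 ] [-0.05  0.42 -3.06]
```

The weight rose by about 1.4 N, so the pot is hooked. Lifting it clear of the jar.

step_arm(increments=[{"tx": 0, "ty": 0, "tz": 4, "ax": 0, "ay": 0, "az": 0, "claw": -1}, {"tx": 0, "ty": 0, "tz": 8, "ax": 0, "ay": 0, "az": 0, "claw": -1}, {"tx": 0, "ty": 0, "tz": 12, "ax": 0, "ay": 0, "az": 0, "claw": -1}, {"tx": 0, "ty": 0, "tz": 15, "ax": 0, "ay": 0, "az": 0, "claw": -1}, {"tx": 0, "ty": 0, "tz": 15, "ax": 0, "ay": 0, "az": 0, "claw": -1}, {"tx": 0, "ty": 0, "tz": 15, "ax": 0, "ay": 0, "az": 0, "claw": -1}, {"tx": 0, "ty": 0, "tz": 15, "ax": 0, "ay": 0, "az": 0, "claw": -1}, {"tx": 0, "ty": 0, "tz": 15, "ax": 0, "ay": 0, "az": 0, "claw": -1}, {"tx": 0, "ty": 0, "tz": 15, "ax": 0, "ay": 0, "az": 0, "claw": -1}, {"tx": 0, "ty": 0, "tz": 12, "ax": 0, "ay": 0, "az": 0, "claw": -1}, {"tx": 0, "ty": 0, "tz": 8, "ax": 0, "ay": 0, "az": 0, "claw": -1}, {"tx": 0, "ty": 0, "tz": 4, "ax": 0, "ay": 0, "az": 0, "claw": -1}])

```text
time_s: 13.7
tcp_pos: [0.508, 0.0096, 0.3601]
eef_rot: [-180.0, 0.1, -134.0]
contact_force: [0.1, 0.0, -3.4]
gripper_width: 0.0242
```

```bash
python3 - <<'E'
from h import *
for n in('side','scene','wrist'):
    c=cap(n,'l_'+n);S=r.get_state();print(S['tcp_pos'].round(4),S['contact_force'].round(2))
E
```

```text
[0.5081 0.0096 0.3602] [ 0.    0.1  -2.59]
[0.5079 0.0096 0.3594] [ 0.6   0.46 -3.82]
[0.5077 0.0096 0.3588] [ 0.41 -0.14 -3.43]
```

step_arm(increments=[{"tx": -0.5, "ty": 5, "tz": 0, "ax": 0, "ay": 0, "az": 0, "claw": -1}, {"tx": -1, "ty": 10, "tz": 0, "ax": 0, "ay": 0, "az": 0, "claw": -1}, {"tx": -2, "ty": 16, "tz": 0, "ax": 0, "ay": 0, "az": 0, "claw": -1}, {"tx": -2.5, "ty": 21, "tz": 0, "ax": 0, "ay": 0, "az": 0, "claw": -1}, {"tx": -2.5, "ty": 24, "tz": 0, "ax": 0, "ay": 0, "az": 0, "claw": -1}, {"tx": -2.5, "ty": 24, "tz": 0, "ax": 0, "ay": 0, "az": 0, "claw": -1}, {"tx": -2.5, "ty": 24, "tz": 0, "ax": 0, "ay": 0, "az": 0, "claw": -1}, {"tx": -2.5, "ty": 24, "tz": 0, "ax": 0, "ay": 0, "az": 0, "claw": -1}, {"tx": -2.5, "ty": 24, "tz": 0, "ax": 0, "ay": 0, "az": 0, "claw": -1}, {"tx": -2.5, "ty": 24, "tz": 0, "ax": 0, "ay": 0, "az": 0, "claw": -1}, {"tx": -2.5, "ty": 24, "tz": 0, "ax": 0, "ay": 0, "az": 0, "claw": -1}, {"tx": -2, "ty": 18, "tz": 0, "ax": 0, "ay": 0, "az": 0, "claw": -1}])

```text
time_s: 15.05
tcp_pos: [0.4818, 0.2496, 0.3586]
eef_rot: [180.0, -0.0, -133.9]
contact_force: [1.0, -0.2, -4.2]
gripper_width: 0.024
```

step_arm(increments=[{"tx": -1.5, "ty": 13, "tz": 0, "ax": 0, "ay": 0, "az": 0, "claw": -1}, {"tx": -1, "ty": 9, "tz": 0, "ax": 0, "ay": 0, "az": 0, "claw": -1}, {"tx": -0.5, "ty": 5, "tz": -4, "ax": 0, "ay": 0, "az": 0, "claw": -1}, {"tx": 0, "ty": 0, "tz": -8, "ax": 0, "ay": 0, "az": 0, "claw": -1}, {"tx": 0, "ty": 0, "tz": -12, "ax": 0, "ay": 0, "az": 0, "claw": -1}, {"tx": 0, "ty": 0, "tz": -15, "ax": 0, "ay": 0, "az": 0, "claw": -1}, {"tx": 0, "ty": 0, "tz": -15, "ax": 0, "ay": 0, "az": 0, "claw": -1}, {"tx": 0, "ty": 0, "tz": -15, "ax": 0, "ay": 0, "az": 0, "claw": -1}, {"tx": 0, "ty": 0, "tz": -10, "ax": 0, "ay": 0, "az": 0, "claw": -1}, {"tx": 0, "ty": 0, "tz": -5, "ax": 0, "ay": 0, "az": 0, "claw": -1}, {"tx": 0, "ty": 0, "tz": 0, "ax": 0, "ay": 0, "az": 0, "claw": -1}, {"tx": 0, "ty": 0, "tz": 0, "ax": 0, "ay": 0, "az": 0, "claw": -1}])

```text
time_s: 16.25
tcp_pos: [0.4797, 0.2746, 0.2755]
eef_rot: [-180.0, 0.0, -134.0]
contact_force: [-0.8, 0.1, -3.4]
gripper_width: 0.0242
```

```bash
python3 - <<'E'
from h import *
w=cap('wrist','w8');s=cap('scene','s8');S=r.get_state();p=S['tcp_pos'];print(p,S['eef_rot'],S['contact_force'])
zl=p[2]-.188
Q=pts(w);im=w['image'];g=im.max(2)
m=((g<110)&(abs(Q[...,2]-zl)<.03)&(np.hypot(Q[...,0]-p[0],Q[...,1]-p[1])<.045)).astype(np.uint8)
print(m.sum(),np.percentile(Q[m>0][:,2],[5,25,50,75,95]).round(4),zl)
t=cv2.convexHull(max(cv2.findContours(m,0,1)[0],key=cv2.contourArea))
q=np.array([onz(w,*a[0],zl)[:2] for a in t]).astype(np.float32);print('pot',cv2.minEnclosingCircle(q))
# tray
for c,n in((w,'w'),(s,'s')):
  Q=pts(c)
  m=((c['image'].min(2)>170)&(Q[...,2]<.03)&(np.hypot(Q[...,0]-.483,Q[...,1]-.2725)<.1)).astype(np.uint8)
  m=cv2.morphologyEx(m,cv2.MORPH_CLOSE,np.ones((5,5)))
  t=max(cv2.findContours(m,0,1)[0],key=cv2.contourArea)
  q=np.array([onz(c,*a[0],.012)[:2] for a in t]).astype(np.float32);print(n,cv2.minAreaRect(q))
  k=(m>0)&(np.hypot(Q[...,0]-.483,Q[...,1]-.2725)<.05);print('floor z',np.median(Q[k][:,2]))
cv2.imwrite('pics/v9.png',np.hstack([cv2.resize(w['image'],(400,300)),cv2.resize(s['image'][190:340,200:400],(400,300))]))
E
```

```text
[0.47970341 0.27478877 0.2757982 ] [-1.79992245e+02  7.27907929e-02 -1.33996796e+02] [-0.07949467 -0.09902316 -2.7277447 ]
678 [0.0913 0.0923 0.093  0.0938 0.101 ] 0.08779819796562438
pot ((0.4858449697494507, 0.27294161915779114), 0.020958440378308296)
w ((0.48673877120018005, 0.2724648118019104), (0.12109094113111496, 0.12106285989284515), 87.56077575683594)
floor z 0.0047217343450750016
s ((0.482245534658432, 0.2717990279197693), (0.12035047262907028, 0.1204182505607605), 87.6701889038086)
floor z 0.00548768926536373
```

View pics/v9.png

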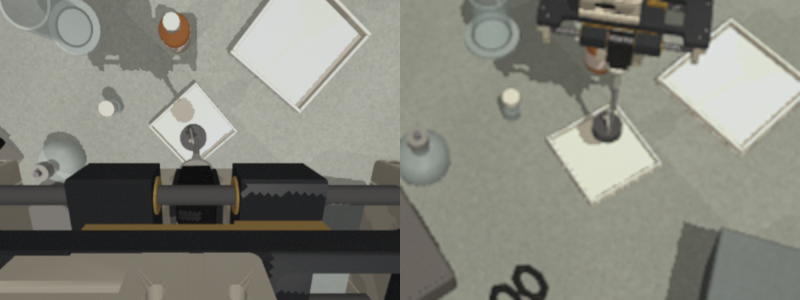

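The pot hangs upright over the middle of the small tray: (193,137) in the wrist view, (607,127) in the scene view. The measured pot position (0.486,0.273) agrees with the tray centre. Lowering gently.

step_arm(increments=[{"tx": 0, "ty": 0, "tz": -6, "ax": 0, "ay": 0, "az": 0, "claw": -1}, {"tx": 0, "ty": 0, "tz": -12, "ax": 0, "ay": 0, "az": 0, "claw": -1}, {"tx": 0, "ty": 0, "tz": -14, "ax": 0, "ay": 0, "az": 0, "claw": -1}, {"tx": 0, "ty": 0, "tz": -12, "ax": 0, "ay": 0, "az": 0, "claw": -1}, {"tx": 0, "ty": 0, "tz": -8, "ax": 0, "ay": 0, "az": 0, "claw": -1}, {"tx": 0, "ty": 0, "tz": -5, "ax": 0, "ay": 0, "az": 0, "claw": -1}, {"tx": 0, "ty": 0, "tz": -3, "ax": 0, "ay": 0, "az": 0, "claw": -1}, {"tx": 0, "ty": 0, "tz": -1, "ax": 0, "ay": 0, "az": 0, "claw": -1}, {"tx": 0, "ty": 0, "tz": -1, "ax": 0, "ay": 0, "az": 0, "claw": -1}, {"tx": 0, "ty": 0, "tz": 0, "ax": 0, "ay": 0, "az": 0, "claw": -1}, {"tx": 0, "ty": 0, "tz": 0, "ax": 0, "ay": 0, "az": 0, "claw": -1}])

```text
time_s: 17.45
tcp_pos: [0.4795, 0.2747, 0.2134]
eef_rot: [-180.0, 0.0, -134.0]
contact_force: [-0.5, 0.1, -2.8]
gripper_width: 0.024
```

step_arm(increments=[{"tx": 0, "ty": 0, "tz": -1, "ax": 0, "ay": 0, "az": 0, "claw": -1}, {"tx": 0, "ty": 0, "tz": -1, "ax": 0, "ay": 0, "az": 0, "claw": -1}, {"tx": 0, "ty": 0, "tz": -1, "ax": 0, "ay": 0, "az": 0, "claw": -1}, {"tx": 0, "ty": 0, "tz": -1, "ax": 0, "ay": 0, "az": 0, "claw": -1}, {"tx": 0, "ty": 0, "tz": 0, "ax": 0, "ay": 0, "az": 0, "claw": -1}, {"tx": 0, "ty": 0, "tz": 0, "ax": 0, "ay": 0, "az": 0, "claw": -1}])

```text
time_s: 18.05
tcp_pos: [0.4794, 0.2745, 0.209]
eef_rot: [-180.0, -0.0, -134.0]
contact_force: [0.8, 0.4, -4.0]
gripper_width: 0.0238
```

```bash
python3 - <<'E'
from h import *
for i in range(4):
    optics.capture('side');S=r.get_state();print(S['tcp_pos'].round(4),S['contact_force'].round(2))
E
```

```text
[0.4794 0.2746 0.2091] [ 0.17  0.13 -3.23]
[0.4794 0.2746 0.2091] [-0.6  -0.52 -3.64]
[0.4794 0.2746 0.2091] [ 0.27 -0.09 -3.22]
[0.4794 0.2746 0.2091] [-0.97  0.24 -2.51]
```

Still hanging (about -3.1 N). Continuing down in 1 mm rows.

step_arm(increments=[{"tx": 0, "ty": 0, "tz": -1, "ax": 0, "ay": 0, "az": 0, "claw": -1}, {"tx": 0, "ty": 0, "tz": -1, "ax": 0, "ay": 0, "az": 0, "claw": -1}, {"tx": 0, "ty": 0, "tz": -1, "ax": 0, "ay": 0, "az": 0, "claw": -1}, {"tx": 0, "ty": 0, "tz": -1, "ax": 0, "ay": 0, "az": 0, "claw": -1}, {"tx": 0, "ty": 0, "tz": -1, "ax": 0, "ay": 0, "az": 0, "claw": -1}, {"tx": 0, "ty": 0, "tz": 0, "ax": 0, "ay": 0, "az": 0, "claw": -1}])

```text
time_s: 18.85
tcp_pos: [0.4795, 0.2747, 0.204]
eef_rot: [-180.0, 0.0, -134.0]
contact_force: [0.0, -0.3, -3.8]
gripper_width: 0.0238
```

```bash
python3 - <<'E'
from h import *
for i in range(4):
    c=optics.capture('wrist');S=r.get_state();print(S['tcp_pos'].round(4),S['contact_force'].round(2))
E
```

```text
[0.4794 0.2746 0.2041] [-0.42 -0.05 -3.45]
[0.4794 0.2746 0.204 ] [-0.15  0.3  -2.81]
[0.4793 0.2746 0.204 ] [ 0.49 -0.4  -3.36]
[0.4793 0.2746 0.204 ] [-0.6   0.5  -2.98]
```

step_arm(increments=[{"tx": 0, "ty": 0, "tz": -1, "ax": 0, "ay": 0, "az": 0, "claw": -1}, {"tx": 0, "ty": 0, "tz": -1, "ax": 0, "ay": 0, "az": 0, "claw": -1}, {"tx": 0, "ty": 0, "tz": 0, "ax": 0, "ay": 0, "az": 0, "claw": -1}])

```text
time_s: 19.35
tcp_pos: [0.4794, 0.2747, 0.2021]
eef_rot: [180.0, 0.0, -134.0]
contact_force: [0.2, 0.8, -1.2]
gripper_width: 0.0239
```

```bash
python3 - <<'E'
from h import *
for i in range(4):
    c=optics.capture('wrist');S=r.get_state();print(S['tcp_pos'].round(4),S['contact_force'].round(2))
p=S['tcp_pos'];Q=pts(c);g=c['image'].max(2)
m=(g<110)&(np.hypot(Q[...,0]-.486,Q[...,1]-.273)<.02)&(Q[...,2]<.06)
print(m.sum(),np.percentile(Q[m][:,2],[10,50,90]))
E
```

```text
[0.4795 0.2747 0.2022] [ 0.71  1.02 -2.13]
[0.4795 0.2747 0.2022] [-0.17  1.19 -0.31]
[0.4795 0.2747 0.2022] [-0.61  0.2  -1.54]
[0.4794 0.2747 0.2022] [-0.6   0.08 -1.8 ]
664 [0.01987752 0.02089497 0.02272202]
```

The pot is down: force is back to about -1.5 N, with the lid at z 0.0209. Next I lower to the same height above the lid used on entry, then withdraw along -e.

step_arm(increments=[{"tx": 0, "ty": 0, "tz": -1.5, "ax": 0, "ay": 0, "az": 0, "claw": -1}, {"tx": 0, "ty": 0, "tz": -1.5, "ax": 0, "ay": 0, "az": 0, "claw": -1}, {"tx": 0, "ty": 0, "tz": -1.5, "ax": 0, "ay": 0, "az": 0, "claw": -1}, {"tx": 0, "ty": 0, "tz": 0, "ax": 0, "ay": 0, "az": 0, "claw": -1}, {"tx": 0, "ty": 0, "tz": 0, "ax": 0, "ay": 0, "az": 0, "claw": -1}])

```text
time_s: 20.05
tcp_pos: [0.4793, 0.2744, 0.1974]
eef_rot: [-180.0, -0.0, -134.0]
contact_force: [-0.6, 0.5, -1.7]
gripper_width: 0.0242
```

```bash
python3 - <<'E'
from h import *
for i in range(3):
    c=cap('wrist','w9');S=r.get_state();print(S['tcp_pos'].round(4),S['contact_force'].round(2))
w=c;u,v=map(int,proj(w,(.486,.273,.03)));print(u,v,proj(w,(.486,.273,.0425)),proj(w,S['tcp_pos']-[0,0,.172]))
v=min(max(v,30),354)
s=cap('scene','s9');a,b=map(int,proj(s,(.485,.273,.03)))
cv2.imwrite('pics/v10.png',np.hstack([cv2.resize(w['image'][v-30:v+30,u-30:u+30],(400,400),interpolation=2),cv2.resize(s['image'][b-25:b+25,a-25:a+25],(400,400),interpolation=2)]))
E
```

```text
[0.4793 0.2745 0.1974] [-0.51  0.05 -1.31]
[0.4793 0.2745 0.1974] [ 0.69 -0.14 -0.95]
[0.4793 0.2745 0.1975] [-0.81  0.16 -1.73]
246 179 (np.float64(246.05678112423675), np.float64(182.50921128247484)) (np.float64(251.32686670558238), np.float64(176.04839636734184))
```

step_arm(increments=[{"tx": -0.7, "ty": 0.7, "tz": 0, "ax": 0, "ay": 0, "az": 0, "claw": -1}, {"tx": -1.4, "ty": 1.4, "tz": 0, "ax": 0, "ay": 0, "az": 0, "claw": -1}, {"tx": -1.4, "ty": 1.4, "tz": 0, "ax": 0, "ay": 0, "az": 0, "claw": -1}, {"tx": -1.4, "ty": 1.4, "tz": 0, "ax": 0, "ay": 0, "az": 0, "claw": -1}, {"tx": 0, "ty": 0, "tz": 0, "ax": 0, "ay": 0, "az": 0, "claw": -1}])

```text
time_s: 20.75
tcp_pos: [0.4743, 0.2797, 0.1976]
eef_rot: [-180.0, 0.0, -134.0]
contact_force: [0.1, -0.0, -0.9]
gripper_width: 0.024
```

```bash
cat >> h.py <<'E'
def pot(c,zl=.0205):
    Q=pts(c);g=c['image'].max(2)
    m=((g<110)&(np.hypot(Q[...,0]-.486,Q[...,1]-.273)<.045)&(Q[...,2]<.05)&(Q[...,2]>.012)).astype(np.uint8)
    m=cv2.morphologyEx(m,cv2.MORPH_OPEN,np.ones((5,5)))
    t=cv2.convexHull(max(cv2.findContours(m,0,1)[0],key=cv2.contourArea))
    q=np.array([onz(c,*a[0],zl)[:2] for a in t]).astype(np.float32)
    return cv2.minEnclosingCircle(q),cv2.fitEllipse(q)[0],np.median(Q[m>0][:,2])
E
python3 - <<'E'
from h import *
print(pot(load('w9')),pot(load('s9')))
for i in range(3):
    c=cap('wrist','w10');S=r.get_state();print(S['tcp_pos'].round(4),S['contact_force'].round(2))
print(pot(c),pot(cap('scene','s10')))
E
```

```text
(((0.4842880964279175, 0.2723408043384552), 0.020219959318637848), (0.48428913950920105, 0.27211886644363403), np.float64(0.02074905419231904)) (((0.49256664514541626, 0.27085620164871216), 0.011856261640787125), (0.4920594096183777, 0.27064287662506104), np.float64(0.020575177744912077))
[0.4744 0.2796 0.1976] [ 0.6   0.44 -1.41]
[0.4744 0.2796 0.1976] [ 0.54 -0.64 -1.59]
[0.4745 0.2795 0.1976] [ 0.52 -0.29 -1.83]
(((0.4842664301395416, 0.27244722843170166), 0.020232025533914566), (0.48420801758766174, 0.27201974391937256), np.float64(0.020744817708283875)) (((0.48992404341697693, 0.26909056305885315), 0.014368790201842785), (0.4899372160434723, 0.2690484821796417), np.float64(0.022031603507717382))
```

The pot hasn't moved and there are no lateral forces. Withdrawing fully, then up.

step_arm(increments=[{"tx": -1.4, "ty": 1.4, "tz": 0, "ax": 0, "ay": 0, "az": 0, "claw": -1}, {"tx": -1.4, "ty": 1.4, "tz": 0, "ax": 0, "ay": 0, "az": 0, "claw": -1}, {"tx": -1.4, "ty": 1.4, "tz": 0, "ax": 0, "ay": 0, "az": 0, "claw": -1}, {"tx": -2.1, "ty": 2.1, "tz": 0, "ax": 0, "ay": 0, "az": 0, "claw": -1}, {"tx": 0, "ty": 0, "tz": 0, "ax": 0, "ay": 0, "az": 0, "claw": -1}, {"tx": 0, "ty": 0, "tz": 4, "ax": 0, "ay": 0, "az": 0, "claw": -1}, {"tx": 0, "ty": 0, "tz": 6, "ax": 0, "ay": 0, "az": 0, "claw": -1}, {"tx": 0, "ty": 0, "tz": 0, "ax": 0, "ay": 0, "az": 0, "claw": -1}])

```text
time_s: 21.75
tcp_pos: [0.4687, 0.2862, 0.2088]
eef_rot: [-180.0, 0.1, -134.0]
contact_force: [0.0, 0.5, -1.6]
gripper_width: 0.0239
```

```bash
python3 - <<'E'
from h import *
for i in range(3):
    c=cap('wrist','w11');S=r.get_state();print(S['tcp_pos'].round(4),S['contact_force'].round(2))
print(pot(c))
E
```

```text
[0.4685 0.286  0.2083] [ 0.24  0.79 -0.85]
[0.4683 0.2859 0.2079] [ 0.98  0.7  -1.44]
[0.4682 0.2857 0.2077] [-0.32  0.83 -1.42]
(((0.48424550890922546, 0.27240025997161865), 0.020343996584415436), (0.4840964376926422, 0.2724253833293915), np.float64(0.020693344708235573))
```

step_arm(increments=[{"tx": 0, "ty": 0, "tz": 30, "ax": 0, "ay": 0, "az": 0, "claw": -1}, {"tx": 0, "ty": 0, "tz": 40, "ax": 0, "ay": 0, "az": 0, "claw": -1}, {"tx": 0, "ty": 0, "tz": 40, "ax": 0, "ay": 0, "az": 0, "claw": -1}, {"tx": 0, "ty": -10, "tz": 15, "ax": 0, "ay": 0, "az": 0, "claw": -1}, {"tx": -3, "ty": -30, "tz": 0, "ax": 0, "ay": 0, "az": 3, "claw": -1}, {"tx": -3, "ty": -40, "tz": 0, "ax": 0, "ay": 0, "az": 3, "claw": -1}, {"tx": -3, "ty": -40, "tz": 0, "ax": 0, "ay": 0, "az": 3, "claw": -1}, {"tx": -3, "ty": -40, "tz": 0, "ax": 0, "ay": 0, "az": 3, "claw": -1}, {"tx": -3, "ty": -40, "tz": 0, "ax": 0, "ay": 0, "az": 3, "claw": -1}, {"tx": -3, "ty": -40, "tz": 0, "ax": 0, "ay": 0, "az": 3, "claw": -1}, {"tx": -3, "ty": -40, "tz": 0, "ax": 0, "ay": 0, "az": 3, "claw": -1}, {"tx": -3, "ty": -40, "tz": 0, "ax": 0, "ay": 0, "az": 3, "claw": -1}])

```text
time_s: 23.1
tcp_pos: [0.4435, -0.0358, 0.3327]
eef_rot: [-180.0, 0.0, -109.9]
contact_force: [1.1, 0.4, -2.1]
gripper_width: 0.0239
```

step_arm(increments=[{"tx": -3, "ty": -40, "tz": 0, "ax": 0, "ay": 0, "az": 2, "claw": -1}, {"tx": -3, "ty": -40, "tz": 0, "ax": 0, "ay": 0, "az": 2, "claw": -1}, {"tx": -3, "ty": -40, "tz": 0, "ax": 0, "ay": 0, "az": 0, "claw": -1}, {"tx": -3, "ty": -35, "tz": 0, "ax": 0, "ay": 0, "az": 0, "claw": -1}, {"tx": -2, "ty": -25, "tz": 0, "ax": 0, "ay": 0, "az": 0, "claw": -1}, {"tx": 0, "ty": -10, "tz": 0, "ax": 0, "ay": 0, "az": 0, "claw": -1}, {"tx": 0, "ty": 0, "tz": 0, "ax": 0, "ay": 0, "az": 0, "claw": -1}, {"tx": 0, "ty": 0, "tz": 0, "ax": 0, "ay": 0, "az": 0, "claw": -1}])

```text
time_s: 23.9
tcp_pos: [0.4301, -0.2239, 0.3323]
eef_rot: [180.0, 0.0, -106.0]
contact_force: [0.3, 0.2, -2.4]
gripper_width: 0.0241
```

```bash
python3 - <<'E'
from h import *
S=r.get_state();print(S['tcp_pos'].round(4),S['eef_rot'],S['contact_force'].round(2))
E
```

```text
[ 0.4301 -0.2239  0.3323] [ 1.79976774e+02  1.18238299e-02 -1.06030961e+02] [ 0.33  0.2  -2.4 ]
```

step_arm(increments=[{"tx": 0, "ty": -15.7, "tz": 0, "ax": 0, "ay": 0, "az": 0, "claw": -1}, {"tx": 0, "ty": 0, "tz": -30, "ax": 0, "ay": 0, "az": 0, "claw": -1}, {"tx": 0, "ty": 0, "tz": -35, "ax": 0, "ay": 0, "az": 0, "claw": -1}, {"tx": 0, "ty": 0, "tz": -25, "ax": 0, "ay": 0, "az": 0, "claw": -1}, {"tx": 0, "ty": 0, "tz": -9.5, "ax": 0, "ay": 0, "az": 0, "claw": -1}, {"tx": 0, "ty": 0, "tz": 0, "ax": 0, "ay": 0, "az": 0, "claw": -1}, {"tx": 0, "ty": 0, "tz": 0, "ax": 0, "ay": 0, "az": 0, "claw": -1}])

```text
time_s: 24.6
tcp_pos: [0.4311, -0.2397, 0.2344]
eef_rot: [-179.9, -0.0, -105.9]
contact_force: [0.5, -0.0, -0.7]
gripper_width: 0.0239
```

step_arm(increments=[{"tx": 12, "ty": -3.4, "tz": 0, "ax": 0, "ay": 0, "az": 0, "claw": -1}, {"tx": 15, "ty": -4.3, "tz": 0, "ax": 0, "ay": 0, "az": 0, "claw": -1}, {"tx": 0, "ty": 0, "tz": 0, "ax": 0, "ay": 0, "az": 0, "claw": -1}, {"tx": 0, "ty": 0, "tz": 0, "ax": 0, "ay": 0, "az": 0, "claw": -1}])

```text
time_s: 25.0
tcp_pos: [0.4582, -0.2479, 0.2331]
eef_rot: [180.0, -0.0, -106.0]
contact_force: [0.0, 0.4, -1.1]
gripper_width: 0.0243
```

step_arm(increments=[{"tx": 14, "ty": -3.9, "tz": 0, "ax": 0, "ay": 0, "az": 0, "claw": -1}, {"tx": 14, "ty": -3.9, "tz": 0, "ax": 0, "ay": 0, "az": 0, "claw": -1}, {"tx": 12, "ty": -3.4, "tz": 0, "ax": 0, "ay": 0, "az": 0, "claw": -1}, {"tx": 0, "ty": 0, "tz": 0, "ax": 0, "ay": 0, "az": 0, "claw": -1}, {"tx": 0, "ty": 0, "tz": 0, "ax": 0, "ay": 0, "az": 0, "claw": -1}])

```text
time_s: 25.5
tcp_pos: [0.4974, -0.2589, 0.2325]
eef_rot: [179.9, -0.0, -106.0]
contact_force: [-1.0, 0.6, -2.4]
gripper_width: 0.0235
```

step_arm(increments=[{"tx": 0, "ty": 0, "tz": -4, "ax": 0, "ay": 0, "az": 0, "claw": -1}, {"tx": 0, "ty": 0, "tz": -3, "ax": 0, "ay": 0, "az": 0, "claw": -1}, {"tx": 0, "ty": 0, "tz": -2, "ax": 0, "ay": 0, "az": 0, "claw": -1}, {"tx": 0, "ty": 0, "tz": -1, "ax": 0, "ay": 0, "az": 0, "claw": -1}, {"tx": 0, "ty": 0, "tz": 0, "ax": 0, "ay": 0, "az": 0, "claw": -1}, {"tx": 0, "ty": 0, "tz": 0, "ax": 0, "ay": 0, "az": 0, "claw": -1}])

```text
time_s: 26.1
tcp_pos: [0.4972, -0.2588, 0.2232]
eef_rot: [-180.0, 0.0, -106.0]
contact_force: [0.2, -0.4, -1.0]
gripper_width: 0.0244
```

Down the last bit, in 0.5 mm steps, to the original grasp height of 0.2216.

step_arm(increments=[{"tx": 0, "ty": 0, "tz": -0.7, "ax": 0, "ay": 0, "az": 0, "claw": -1}, {"tx": 0, "ty": 0, "tz": -0.6, "ax": 0, "ay": 0, "az": 0, "claw": -1}, {"tx": 0, "ty": 0, "tz": 0, "ax": 0, "ay": 0, "az": 0, "claw": -1}, {"tx": 0, "ty": 0, "tz": 0, "ax": 0, "ay": 0, "az": 0, "claw": -1}])

```text
time_s: 26.5
tcp_pos: [0.4972, -0.2588, 0.2218]
eef_rot: [-180.0, 0.0, -106.0]
contact_force: [-0.4, -0.1, -1.6]
gripper_width: 0.0239
```

```bash
python3 - <<'E'
from h import *
for i in range(4):
    c=optics.capture('side');S=r.get_state();print(S['tcp_pos'].round(4),S['contact_force'].round(2),S['gripper_width'])
E
```

```text
[ 0.4972 -0.2588  0.2218] [-0.64  0.16 -1.54] 0.02421567279884882
[ 0.4972 -0.2588  0.2218] [-0.03  0.17 -1.63] 0.02366956763419337
[ 0.4972 -0.2588  0.2218] [-0.82 -1.08 -1.83] 0.023725990433472607
[ 0.4972 -0.2588  0.2218] [-0.13 -0.33 -1.05] 0.023833652183898723
```

step_arm(increments=[{"tx": 0, "ty": 0, "tz": -0.5, "ax": 0, "ay": 0, "az": 0, "claw": -1}, {"tx": 0, "ty": 0, "tz": 0, "ax": 0, "ay": 0, "az": 0, "claw": -1}, {"tx": 0, "ty": 0, "tz": 0, "ax": 0, "ay": 0, "az": 0, "claw": -1}])

```text
time_s: 27.0
tcp_pos: [0.4972, -0.2588, 0.2217]
eef_rot: [-180.0, -0.0, -106.0]
contact_force: [-2.1, 1.4, 3.4]
gripper_width: 0.024
```

```bash
python3 - <<'E'
from h import *
for i in range(4):
    c=optics.capture('side');S=r.get_state();print(S['tcp_pos'].round(4),S['contact_force'].round(2))
E
```

```text
[ 0.4972 -0.2589  0.2216] [-1.55  2.07  3.77]
[ 0.4972 -0.2589  0.2217] [-1.07  1.75  4.  ]
[ 0.4972 -0.2588  0.2217] [-2.34  1.37  5.31]
[ 0.4972 -0.2589  0.2216] [-1.74  1.8   5.08]
```

Seated (about +6 N of contact). Easing up 0.3 mm, then opening.

step_arm(increments=[{"tx": 0, "ty": 0, "tz": 0.4, "ax": 0, "ay": 0, "az": 0, "claw": -1}, {"tx": 0, "ty": 0, "tz": 0, "ax": 0, "ay": 0, "az": 0, "claw": -0.4}, {"tx": 0, "ty": 0, "tz": 0, "ax": 0, "ay": 0, "az": 0, "claw": -0.2}, {"tx": 0, "ty": 0, "tz": 0, "ax": 0, "ay": 0, "az": 0, "claw": 0.2}, {"tx": 0, "ty": 0, "tz": 0, "ax": 0, "ay": 0, "az": 0, "claw": 0.6}, {"tx": 0, "ty": 0, "tz": 0, "ax": 0, "ay": 0, "az": 0, "claw": 0.6}, {"tx": 0, "ty": 0, "tz": 0, "ax": 0, "ay": 0, "az": 0, "claw": 0.6}, {"tx": 0, "ty": 0, "tz": 0, "ax": 0, "ay": 0, "az": 0, "claw": 0.6}], newtons=35)

```text
time_s: 28.0
tcp_pos: [0.4972, -0.2588, 0.2217]
eef_rot: [180.0, -0.0, -106.0]
contact_force: [0.6, -0.7, 0.1]
gripper_width: 0.0674
```

step_arm(increments=[{"tx": 0, "ty": 0, "tz": 0, "ax": 0, "ay": 0, "az": 0, "claw": 0.6}, {"tx": 0, "ty": 0, "tz": 10, "ax": 0, "ay": 0, "az": 0, "claw": 0.6}, {"tx": 0, "ty": 0, "tz": 20, "ax": 0, "ay": 0, "az": 0, "claw": 0.6}, {"tx": 0, "ty": 0, "tz": 40, "ax": 0, "ay": 0, "az": 0, "claw": 0.6}, {"tx": 0, "ty": 0, "tz": 40, "ax": 0, "ay": 0, "az": 0, "claw": 0.6}, {"tx": 0, "ty": 30, "tz": 30, "ax": 0, "ay": 0, "az": 0, "claw": 0.6}, {"tx": 0, "ty": 30, "tz": 0, "ax": 0, "ay": 0, "az": 0, "claw": 0.6}, {"tx": 0, "ty": 0, "tz": 0, "ax": 0, "ay": 0, "az": 0, "claw": 0.6}, {"tx": 0, "ty": 0, "tz": 0, "ax": 0, "ay": 0, "az": 0, "claw": 0.6}])

```text
time_s: 28.9
tcp_pos: [0.4971, -0.1984, 0.3625]
eef_rot: [-179.9, 0.0, -105.9]
contact_force: [-0.6, -0.2, -0.3]
gripper_width: 0.0697
```

```bash
python3 - <<'E'
from h import *
w=cap('wrist','wf');d=cap('side','df');s=cap('scene','sf');S=r.get_state();print(S['time_s'],S['tcp_pos'].round(4),S['contact_force'].round(2),S['gripper_width'])
def handle(c):
    Q=pts(c);g=c['image'].max(2)
    m=((g<45)&(abs(Q[...,2]-.246)<.008)&(abs(Q[...,0]-.4988)<.03)&(abs(Q[...,1]+.258)<.03)).astype(np.uint8)
    t=max(cv2.findContours(m,0,1)[0],key=cv2.contourArea)
    q=np.array([onz(c,*p[0],.246)[:2] for p in t]).astype(np.float32);return cv2.minAreaRect(q),np.median(Q[m>0][:,2])
print(handle(w))
for n in (s,d):
    try: print(pot(n))
    except Exception as e: print(e)
a,b=map(int,proj(s,(.485,.273,.03)));u,v=map(int,proj(d,(.4988,-.2585,.14)))
cv2.imwrite('pics/vf.png',np.hstack([cv2.resize(d['image'],(400,300)),cv2.resize(s['image'],(400,300))]))
x=np.hstack([cv2.resize(d['image'][v-50:v+50,u-50:u+50],(400,400),interpolation=2),cv2.resize(s['image'][b-50:b+50,a-50:a+50],(400,400),interpolation=2)])
y=np.hstack([cv2.resize(d['image'],(267,200)),cv2.resize(s['image'],(267,200)),cv2.resize(w['image'],(266,200))])
cv2.imwrite('pics/vf.png',np.vstack([x,y]))
E
```

```text
29.05 [ 0.497  -0.1993  0.3615] [-0.25  0.6   0.48] 0.07023611297001521
(((0.498446524143219, -0.257781982421875), (0.020571952685713768, 0.022745145484805107), 74.06998443603516), np.float64(0.24655211084827156))
(((0.4908522069454193, 0.27037176489830017), 0.015828385949134827), (0.4907681941986084, 0.2701192796230316), np.float64(0.021524200816674152))
(((0.4797174334526062, 0.26918426156044006), 0.023759933188557625), (0.4801705479621887, 0.26867640018463135), np.float64(0.022362168051292024))
```

View pics/vf.png

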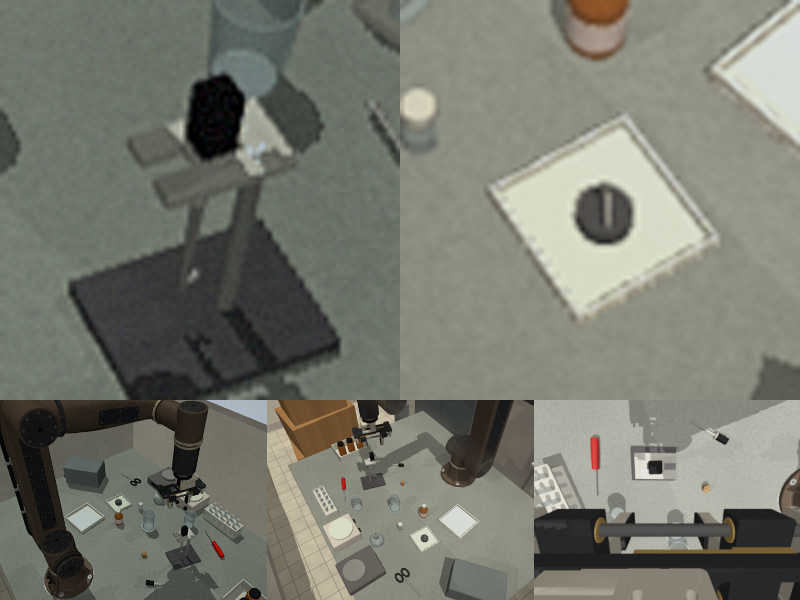

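The final picture shows the picker hanging in the fork with its handle at (215,115). The pot stands upright mid-tray at (604,213), and the bystanders are in place. Handing in.

```bash
python3 -c "
from plant import r
print(r.close_job())"
```

```text
the job is handed in; nothing more can be done
None
```

I hooked the sample pot out of the jar, stood it upright near the middle of the smaller white tray, and hung the picker back in its fork. I handed in at about 29 s of the 72 s allowed. The fingers never touched the pot.

**Pot:** After the hook was withdrawn, the close wrist view put it at (0.484, 0.272), against a tray centre of about (0.483–0.487, 0.272). The lid measured 20.7 mm high, where about 20.5 mm is expected for an upright pot. In the last distant pictures the automatic position fits were rougher and disagreed by up to 8 mm. The picture itself shows the pot upright near the centre.

**Picker:** The handle was back within about 1 mm of where it started, with the same height and turn. The gripper was clear, and contact force was near zero.

**Forces:** The hook pressed the lid once, at about 4 N, when feeling for it. Seating the picker's collar in the fork took about 6 N net. Both are end-of-step readings; I did not log peaks within the moves.

**Disagreements:**
- **Hook height:** The wire seemed to sit about 11 mm above the hook's lowest point, not the 6 mm stated. I did not find out why. Lifting and unhooking still went cleanly.
- **Refused moves:** The first two move calls were refused because the rows lacked some fields. Nothing moved.

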